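# Run the grinder throat empty

## Task

Before the hopper comes off, run the coffee grinder's throat empty: push the red hopper gate fully shut and set the charcoal bowl down gently, upright on the grinder's steel foot plate, centred under the spout. Once both are done, tilt the stick on the grinder's side straight towards the spout end as far as it goes, hold it there for at least two full seconds, and let it spring back. Do not move the stick before that or in any other direction, leave the bowl under the spout and the gate shut, and disturb nothing else on the counter.

Things in the scene. Friction and masses are not known exactly. Their poses are not given: they have to be found in the camera images.
- grinder: White coffee grinder, fixed. Origin on the counter under the middle of its housing; its -x axis points to its front (the spout end), z up; its yaw varies from -2.1 to -1.5 rad, so the spout end faces the left of the robot. Housing 170 mm deep (x -85 to +85), 130 wide (y -65 to +65), flat top at z = 235 mm. Black chute housing in front: x -175 to -80, 40 wide, z 180 to 226.
- foot_spot (a point): Spot on the grinder's steel foot plate straight below the spout, on the plate's upper face, 12 mm above the counter, at (-155, 0, 12) mm in the grinder's frame. The plate reaches from x = -220 to +90 mm and y = -75 to +75 mm in that frame.
- hopper_top (a point): Centre of the hopper lid's top, 308 mm above the counter, on the grinder's z axis. Smoked hopper and lid: radius up to 54 mm, down to z = 262; below them a black neck (radius 42, z 248 to 263) and a black grind collar (radius 50, z 235 to 248).
- spout (a point): Centre of the round mouth of the steel spout (outer diameter 26 mm there, 34 mm at its root 50 mm higher), 130 mm above the counter and 118 mm above the foot plate, at x = -155, y = 0 in the grinder's frame. The bowl must stand centred below it.
- gate (a joint): Red slide gate of the hopper: how far it is pulled out towards the grinder's front, in m. 0 = fully shut (at its stop), 0.03 = fully open. It starts 20 to 30 mm open, stays where it is left, and takes about 2 N to slide.
- gate_lip (a point): Middle of the front face of the gate's upturned red lip, at z = 260 mm and, in the grinder's frame, at y = 0, x = -71 mm minus the gate's opening. The lip is 36 mm wide (grinder y), 6 thick (grinder x) and 24 high (z 248 to 272 mm, so 13 mm clear over the housing top). Pushing it in the grinder's +x direction shuts the gate.
- stick_fore (a joint): Tilt of the side stick towards the spout end (grinder -x), in rad. 0 = spring-centred, +0.38 = stop towards the spout end, -0.38 = stop to the rear. The spring gives about 0.8 N m per rad, some 6 N at the knob at the stop; it springs back when released.
- stick_lift (a joint): The same stick's tilt up (+) or down (-), in rad, with the same spring and stops (+-0.38). 0 = level, spring-centred.
- stick_knob (a point): Centre of the black ball knob (diameter 22 mm) on the side stick, an 8 mm steel shaft that stands level out of the grinder's -y side. In the grinder's frame the knob rests at (-30, -126, 195) mm; both tilts turn about the point (-30, -72, 195) mm, 54 mm from the knob. A boss of radius 22 and a rubber boot surround the shaft near the housing.
- bowl_centre (a point): Charcoal ceramic bowl, loose, 0.30 to 0.50 kg: on its axis, half-way up (27.5 mm above its underside). 55 mm high, round, outer radius 58 mm at the rim, 49 mm at 15 mm height, 35 mm at the foot; wall 8 mm thick, inner floor 8 mm above the underside. It starts upright on the counter; the z axis is its own axis.
- cup_low_mid (a point): Lower of two stacked clear glass espresso cups (radius 31, height 58, small handle) ; in mm; point on its axis, half-way up. A bystander: leave it alone.
- cup_high_mid (a point): Upper cup of the stack, standing in the lower one's rim, its underside 50 mm above the counter (top of the stack at 108 mm) ; in mm; point on its axis, half-way up. A bystander: leave it alone.
- pitcher_mid (a point): Stainless steel milk pitcher, radius 38, 95 mm high, handle reaching 67 mm from its axis ; in mm; point on its axis, half-way up. A bystander: leave it alone.
- tamper_mid (a point): Tamper: steel disc of radius 29 and dark wooden handle, 87 mm high ; in mm; point on its axis, half-way up. A bystander: leave it alone.
- jar_mid (a point): White ceramic jar with a steel lid, radius 38, 115 mm high ; in mm; point on its axis, half-way up. A bystander: leave it alone.
- scoop_mid (a point): Yellow plastic scoop, cup radius 24, 30 mm high, with a flat handle reaching 117 mm to its -x; the point is in the cup ; in mm; point on its axis, half-way up. A bystander: leave it alone.
Not all that is in view belongs to the job. Leave any green or pink look-alike of the part that bears bowl_centre alone.

How it is judged:
By the outcome, as a careful person would: the job done as asked, in the order asked, and still so for the second after the job is handed in, with the robot touching nothing.
It also fails if it takes over 67 s, if anything falls off the work surface, if the arm or the gripper's body presses on something with over 40 N, if the wrist force passes 120 N, or if a joint passes its speed limit or range.

## Robot

A 7-joint arm with a two-finger parallel gripper is mounted at the origin on the work surface. World frame = base frame: x ahead of the robot, y to its left, z up, the work surface at z = 0. Lengths are in m, angles in rad, forces in N, time in s.
With the tool pointing down it reaches from about 0.35 to 0.9 m from the base axis. Payload 19.9 kg.
Tool frame: the origin (TCP) lies at the very end of the fingers, on their centre line; the grasp point (between the pads) lies 19 mm behind it; z points along the fingers, y is the line along which they close (so a half turn about z gives the same grasp; the last joint's range is limited). The gripper opens to 94 mm and grips with 3 to 60 N. Pads are 16 mm wide; open, the fingers measure 119 mm over their backs; the gripper's body (75 mm by 177 mm) begins 78 mm behind the grasp point.
Start: joints at [-1.22, 0.417, -0.01, 1.614, 0.005, 1.111, -0.053], TCP at [0.239, 0.577, 0.205] pointing down, gripper open.
Joint ranges: [-2.81, 2.81], [-0.39, 2.02], [-1.27, 1.25], [0.06, 2.57], [-1.19, 4.33], [0.19, 2], [-2.82, 2.82]. Speed limits (rad/s): [1.89, 1.89, 2.39, 2.39, 3.01, 3.01, 3.01].

## Interface

Orientations are given as a unit quaternion [x, y, z, w].
In Python, from cell import read_state, get_image, camera_model, sign_off gives the robot as it stands.
- The arm moves only by the tool servo_tool, never from a script. Its argument "increments" is a list of rows, each a list of 3 entries, a list of its own where there are three numbers: the opening, from -1 (shut) to 1 (fully open), then the shift along the tool's x, y, z as a fraction of full scale, then the turn, a rotation vector about the tool's x, y, z as a fraction of full scale. In form: [[fingers, [x, y, z], [ax, ay, az]], ...]. A call has exactly 10 rows; each row shifts and turns the commanded pose from where the row before left it, along the tool's axes as they then stand; what a row does not reach is not made up. Full scale, the value 1, is 4 cm for a shift and pi rad for a turn. A row lasts 1/10 s, in which the tool goes at most 50 mm and 8.59 degrees, less where a joint would pass 70% of its speed; a pose out of reach is approached as far as the arm can. A call with a number of a shift or a turn outside -1 to 1 is refused whole. A call with a gripper value outside its range is refused whole. The fingers move at their own pace and stop on an object; "grip_force" is the grip in N (left out, the last holds). Time passes only in rows, so rows that do not move let the fingers close, or fill a call up. It gives the time, the measured TCP pose, the force, the opening and the grip force at its end, in the units of the state.
- read_state(): the state, without advancing time (a new reading comes with each control period).
- get_image(name): name is "side" or "top" or "wrist"; returns the picture (480x640x3 uint8, blue, green, red); there is no depth.
- camera_model(name): a dict with "fov_y" (degrees; the focal length in pixels is half the picture's height over the tangent of half this angle, whatever the lens; pixels are square), "cx", "cy" (the principal point, pixels), "cam_to_world" (4x4, takes a point from camera to world coordinates). Camera axes: x right, y up, looking along -z (the intrinsics and any distortion apply to the point x, -y, -z); pixel columns grow to the right and rows downward; lengths in m; the calibration is good to about 2 mm. The wrist camera is an equidistant fisheye: a pixel r from the principal point sees the ray r / f radians off the axis. A picture is of the moment at which its call begins: read the wrist's pose just before it. camera_model takes no time and is no camera call; for the wrist camera it gives the pose at the moment of the call.
- sign_off(): hands the job in; it is judged then, once.
The state is a dict: "time": time; "qpos": joint angles; "dq": joint speeds; "effort": joint torques, N m; "tool_pos": TCP position; "tool_rot": TCP orientation; "contact_force": force on the tool from outside, world axes, zero at the start; "wrist_torque": the same for the moment, N m; "finger_gap": opening from 0.0 (shut) to 1.0 (fully open); "grip_force": force on a finger pad.
Only numpy, scipy, OpenCV 4.12 (cv2) and the standard library are available. Lean on these libraries where they do the work, as an engineer would, in place of code of your own. Each camera call takes 0.05 s, during which the arm holds its last target. There are 200 camera calls.

## Working session

There is one attempt and no reset: what is moved stays moved. The work goes in short steps, Python scripts to look and compute and a tool call to move; the robot and the scene stay as the last step left them, time stands still between calls to the robot, and variables do not carry over. Pictures are saved under pics/ and viewed, at most 10 in all, crops included, and the job is handed in when it is done.

Besides the shell and the picture viewer there is one more tool, called after ">>>" by a JSON object that holds its "op" and its "data", one argument or row to a line. servo_tool: Moves the arm, as the interface text tells. Its arguments: {"type":"object","properties":{"increments":{"type":"array","items":{"type":"array"}},"grip_force":{"type":"number"}},"required":["increments"]}

```bash
mkdir -p pics; ls; python3 - <<'E'
from cell import *
import cv2
for n in ("side","top"):
    cv2.imwrite(f"pics/{n}0.png",get_image(n)); m=camera_model(n); print(n,m)
s=read_state(); print(s)
E
```

```text
pics
side {'fov_y': 46.51019289440366, 'cx': 319.8647503266718, 'cy': 241.8527087303534, 'cam_to_world': array([[ 0.72101091,  0.34569318, -0.60053267, -0.28471661],
       [-0.69285306,  0.34729346, -0.63193504, -0.84566626],
       [-0.00989457,  0.87171296,  0.48991695,  0.8315244 ],
       [ 0.        ,  0.        ,  0.        ,  1.        ]])}
top {'fov_y': 50.990665165687105, 'cx': 322.25041580391337, 'cy': 240.21777699532586, 'cam_to_world': array([[-0.01341233,  0.99153109, -0.12917511,  0.33804808],
       [-0.9998016 , -0.01139589,  0.01633663,  0.01478118],
       [ 0.01472621,  0.12936859,  0.99148722,  1.44836023],
       [ 0.        ,  0.        ,  0.        ,  1.        ]])}
{'time': 0.1, 'qpos': array([-1.21949743,  0.41789834, -0.01033053,  1.6140565 ,  0.00469604,
        1.11073459, -0.05298869]), 'dq': array([ 1.20093584e-03, -5.18377728e-04,  6.18987951e-04, -2.57012408e-03,
       -4.91352411e-04, -7.80273412e-05,  1.05181171e-03]), 'effort': array([ 2.53564402e-03, -8.52581620e+01,  6.40857462e-01, -4.26702905e+01,
       -4.88248130e-02,  1.62458362e-02, -1.11611200e-07]), 'tool_pos': array([0.23910459, 0.57710594, 0.20492184]), 'tool_rot': array([ 1.95118418e-01,  9.80779545e-01, -5.31734772e-04, -7.01824493e-05]), 'contact_force': array([ 0.73194644, -0.6217172 , -0.4227178 ]), 'wrist_torque': array([-0.01573828,  0.02328222,  0.01434066]), 'grip_force': 0.0, 'finger_gap': 0.9980107193151427}
```

View pics/top0.png

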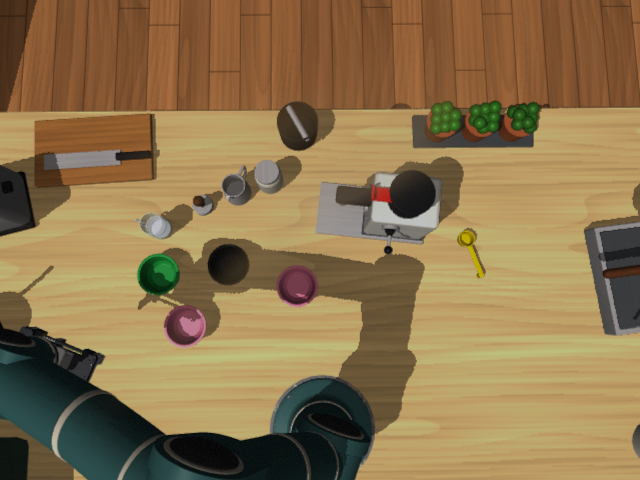

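View pics/side0.png

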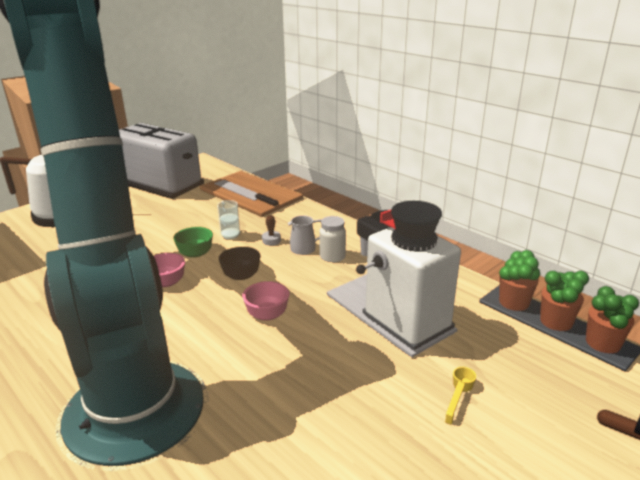

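```bash
cat > h.py <<'E'
import numpy as np, cv2
from cell import *
def ray(n,u,v,m=None):
    m=m or camera_model(n); f=240/np.tan(np.radians(m["fov_y"])/2); T=m["cam_to_world"]
    d=np.array([(u-m["cx"])/f,-(v-m["cy"])/f,-1.])
    if n=="wrist":
        r=np.hypot(d[0],d[1]); d=np.array([d[0]/r*np.sin(r),d[1]/r*np.sin(r),-np.cos(r)]) if r>1e-9 else d
    return T[:3,3],T[:3,:3]@d
def plane(n,u,v,z,m=None):
    o,d=ray(n,u,v,m); return o+d*(z-o[2])/d[2]
def two(a,ua,b,ub):
    o,d=ray(a,*ua);p,e=ray(b,*ub); s=np.linalg.lstsq(np.c_[d,-e],p-o,rcond=None)[0]
    return (o+s[0]*d+p+s[1]*e)/2, np.linalg.norm(o+s[0]*d-p-s[1]*e)
def proj(n,P,m=None):
    m=m or camera_model(n); f=240/np.tan(np.radians(m["fov_y"])/2); T=m["cam_to_world"]
    c=T[:3,:3].T@(np.asarray(P,float)-T[:3,3]); 
    if n=="wrist":
        r=np.hypot(c[0],c[1]); t=np.arctan2(r,-c[2]); return m["cx"]+f*t*c[0]/r, m["cy"]-f*t*c[1]/r
    return m["cx"]+f*c[0]/-c[2], m["cy"]-f*c[1]/-c[2]
E
python3 - <<'E'
from h import *
t=cv2.imread("pics/top0.png"); s=cv2.imread("pics/side0.png")
def big(mask,roi):
    x0,y0,x1,y1=roi; m=np.zeros_like(mask); m[y0:y1,x0:x1]=mask[y0:y1,x0:x1]
    c=max(cv2.findContours(m,cv2.RETR_EXTERNAL,cv2.CHAIN_APPROX_NONE)[0],key=cv2.contourArea); return c
for n,im,roi in (("top",t,(200,235,258,292)),("side",s,(212,240,268,285))):
    g=im.max(2); hsv=cv2.cvtColor(im,cv2.COLOR_BGR2HSV)
    c=big(((g<75)).astype(np.uint8)*255,roi); e=cv2.fitEllipse(c); print(n,"bowl",e,cv2.boundingRect(c))
    print(plane(n,*e[0],0.055))
for n,im,roi in (("top",t,(360,175,400,215)),("side",s,(370,200,400,235))):
    hsv=cv2.cvtColor(im,cv2.COLOR_BGR2HSV)
    red=((hsv[...,1]>170)&((hsv[...,0]<6)|(hsv[...,0]>174))&(hsv[...,2]>90)).astype(np.uint8)*255
    c=big(red,roi); print(n,"red",cv2.boundingRect(c),cv2.minAreaRect(c))
def knob(im,roi):
    c=big((im.max(2)<45).astype(np.uint8)*255,roi);M=cv2.moments(c); return M["m10"]/M["m00"],M["m01"]/M["m00"],cv2.boundingRect(c)
kt=knob(t,(380,243,397,257)); ks=knob(s,(354,260,371,277)); print(kt,ks,two("top",kt[:2],"side",ks[:2]))
for n,im in(("t",t[165:260,305:455]),("s",s[190:360,320:480])): cv2.imwrite(f"pics/c{n}.png",cv2.resize(im,None,fx=4 if n=="t" else 3,fy=4 if n=="t" else 3,interpolation=cv2.INTER_CUBIC))
E
python3 -c "
import cv2,numpy as np
a=cv2.imread('pics/ct.png');b=cv2.imread('pics/cs.png');print(a.shape,b.shape)"
```

```text
top bowl ((227.79376220703125, 264.1351318359375), (39.896080017089844, 40.836605072021484), 51.47163772583008) (208, 244, 41, 41)
[0.45583965 0.25413645 0.055     ]
side bowl ((239.50999450683594, 262.45721435546875), (30.599763870239258, 38.87558364868164), 86.06636047363281) (220, 248, 39, 31)
[0.43719741 0.2263966  0.055     ]
top red (371, 185, 21, 18) ((381.4939270019531, 193.55487060546875), (20.761127471923828, 15.129120826721191), 6.340191841125488)
side red (383, 219, 12, 8) ((388.7353515625, 223.44119262695312), (7.518604278564453, 9.943960189819336), 75.96376037597656)Traceback (most recent call last):
  File "<stdin>", line 16, in <module>
  File "<stdin>", line 15, in knob
  File "<stdin>", line 5, in big
ValueError: max() iterable argument is empty
[ WARN:0@0.006] global loadsave.cpp:275 findDecoder imread_('pics/ct.png'): can't open/read file: check file path/integrity
[ WARN:0@0.006] global loadsave.cpp:275 findDecoder imread_('pics/cs.png'): can't open/read file: check file path/integrity
Traceback (most recent call last):
AttributeError: 'NoneType' object has no attribute 'shape'
```

```bash
python3 - <<'E'
from h import *
t=cv2.imread("pics/top0.png"); s=cv2.imread("pics/side0.png")
a=cv2.resize(t[165:260,305:455],None,fx=5,fy=5,interpolation=cv2.INTER_CUBIC)
cv2.imwrite("pics/ct.png",a)
print(t[246:255,384:394].max(2))
E
```

```text
[[184 151  74  32  36  49 111 172 190 191]
 [158  41  16  17  13  11  24  96 176 191]
 [112  17  16  20  18  20  12  46 123 190]
 [ 50  19  24  27  28  20  15  24 106 191]
 [ 65  21  30  40  40  22  18  18 102 188]
 [ 86  18  28  37  32  25  19  47 123 189]
 [120  50  24  25  26  22  31  96 169 190]
 [178 123  73  36  42  56  69 122 176 190]
 [185 162 121  72  81  99  99  99 122 170]]
```

View pics/ct.png

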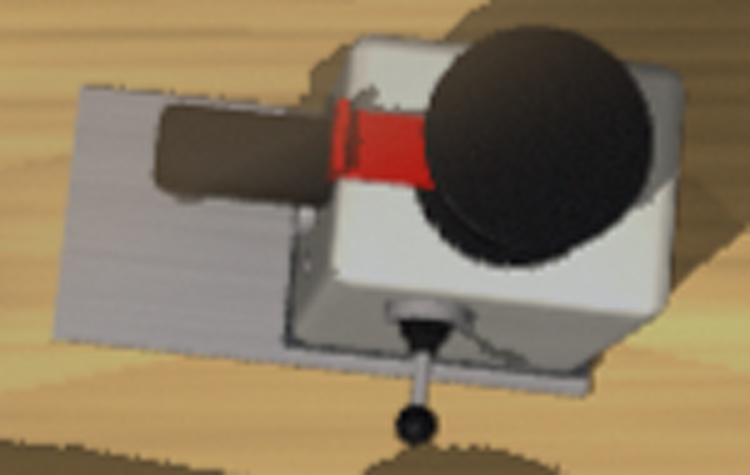

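```bash
cat >> h.py <<'E'
from scipy.optimize import least_squares
def g2w(p,P): 
    c,s=np.cos(p[2]),np.sin(p[2]); P=np.asarray(P,float); return np.array([p[0]+c*P[0]-s*P[1],p[1]+s*P[0]+c*P[1],P[2]])
E
python3 - <<'E'
from h import *
L=[((80,87),(-.22,.075,.012)),((55,340),(-.22,-.075,.012)),((590,393),(.09,-.075,.012)),((416,424),(-.03,-.126,.195)),((538,137),(0,0,.306))]
uv=np.array([[u/5+305-.4,v/5+165-.4] for (u,v),_ in L]); W=[P for _,P in L]
r=least_squares(lambda p:np.ravel([np.array(proj("top",g2w(p,P)))-q for P,q in zip(W,uv)]),[.55,-.2,-1.57])
p=r.x; print(p,r.fun.reshape(-1,2).round(2)); np.save("g.npy",p)
print("knob side pred",proj("side",g2w(p,(-.03,-.126,.195))),"hopper side",proj("side",g2w(p,(0,0,.308))))
for n,P in dict(spot=(-.155,0,.012),knob=(-.03,-.126,.195),lip0=(-.071,0,.26),lip3=(-.101,0,.26)).items(): print(n,g2w(p,P))
q=plane("top",(342/5+304.6),(136/5+164.6),.272); d=q[:2]-p[:2]; print("lip x in g",d@[np.cos(p[2]),np.sin(p[2])])
for n,(u,v),z in (("green",(158,273),.055),("pink1",(186,326),.055),("pink2",(297,286),.055),("cup",(160,226),.108),("tamp",(202,202),.087),("pitch",(236,185),.095),("jar",(267,172),.115)): print(n,plane("top",u,v,z)[:2].round(3))
E
```

```text
[ 0.59762807 -0.21572535 -1.68400543] [[-0.26 -0.06]
 [-0.47 -0.13]
 [-0.55  0.09]
 [ 0.62  0.14]
 [ 0.45 -0.06]]
knob side pred (np.float64(360.86154557521945), np.float64(268.9157877336187)) hopper side (np.float64(416.4792255459972), np.float64(210.05778700535973))
spot [ 0.61513802 -0.06171756  0.012     ]
knob [ 0.47582366 -0.17168349  0.195     ]
lip0 [ 0.60564876 -0.14517985  0.26      ]
lip3 [ 0.60903778 -0.11537188  0.26      ]
lip x in g -0.08866167660273588
green [0.434 0.446]
pink1 [0.288 0.366]
pink2 [0.393 0.063]
cup [0.556 0.428]
tamp [0.625 0.321]
pitch [0.67  0.227]
jar [0.7  0.14]
```

```bash
cat >> h.py <<'E'
from scipy.spatial.transform import Rotation as Ro
def frame(p,tilt=0,spin=0):
    """tool: y along grinder x, z down; spin about down axis, then lean the body towards grinder -x by tilt"""
    R=Ro.from_euler("z",p[2])*Ro.from_matrix(np.array([[0,1,0],[1,0,0],[0,0,-1.]]))
    return Ro.from_euler("z",p[2])*Ro.from_euler("y",-tilt)*Ro.from_euler("z",-p[2])*R*Ro.from_euler("z",spin)
def to(P,R=None):
    s=read_state(); T=Ro.from_quat(s["tool_rot"])
    print("t",s["time"],"pos",s["tool_pos"].round(4),"F",s["contact_force"].round(1),"gap",round(s["finger_gap"],3))
    if P is not None: print(" shift",(T.inv().apply(np.asarray(P)-s["tool_pos"])/.04).round(3))
    if R is not None:
        v=(T.inv()*R).as_rotvec(); print(" turn",(v/np.pi).round(4),"deg",np.degrees(np.linalg.norm(v)).round(1))
        if P is not None: print(" shift in target frame",(R.inv().apply(np.asarray(P)-s["tool_pos"])/.04).round(3))
E
python3 - <<'E'
from h import *
p=np.load("g.npy")
for sp in (0,np.pi): to(g2w(p,(-.135,0,.29)),frame(p,0,sp))
E
```

```text
t 0.1 pos [0.2391 0.5771 0.2049] F [ 0.7 -0.6 -0.4] gap 0.998
 shift [-14.936 -11.639  -2.113]
 turn [-0.00e+00  5.00e-04  9.11e-01] deg 164.0
 shift in target frame [11.145 15.306 -2.127]
t 0.1 pos [0.2391 0.5771 0.2049] F [ 0.7 -0.6 -0.4] gap 0.998
 shift [-14.936 -11.639  -2.113]
 turn [-0.0003 -0.     -0.089 ] deg 16.0
 shift in target frame [-11.145 -15.306  -2.127]
```

>>> {"op": "servo_tool", "data": {
  "increments": [
    [-1, [0, 0, -0.9], [0, 0, -0.0445]],
    [-1, [0, 0, -0.9], [0, 0, -0.0445]],
    [-1, [-0.55, -0.76, -0.1], [0, 0, 0]],
    [-1, [-0.55, -0.76, -0.1], [0, 0, 0]],
    [-1, [-0.55, -0.76, 0], [0, 0, 0]],
    [-1, [-0.55, -0.76, 0], [0, 0, 0]],
    [-1, [-0.55, -0.76, 0], [0, 0, 0]],
    [-1, [-0.55, -0.76, 0], [0, 0, 0]],
    [-1, [-0.55, -0.76, 0], [0, 0, 0]],
    [-1, [-0.55, -0.76, 0], [0, 0, 0]]
  ],
  "grip_force": 10
}}

```text
time: 1.1
tool_pos: [0.387, 0.3143, 0.2853]
tool_rot: [0.057, 0.998, -0.0, -0.0]
contact_force: [1.4, 0.4, -0.3]
finger_gap: 0.186
grip_force: 0.0
```

```bash
python3 - <<'E'
from h import *
p=np.load("g.npy")
to(g2w(p,(-.14,0,.29)),frame(p,0,np.pi))
E
```

```text
t 1.1 pos [0.387  0.3143 0.2853] F [ 1.4  0.4 -0.3] gap 0.186
 shift [-6.728 -9.072 -0.116]
 turn [-0.0001 -0.0001  0.    ] deg 0.0
 shift in target frame [-6.728 -9.072 -0.117]
```

>>> {"op": "servo_tool", "data": {
  "increments": [
    [-1, [-0.6, -0.8, 0], [0, 0, 0]],
    [-1, [-0.6, -0.8, 0], [0, 0, 0]],
    [-1, [-0.6, -0.8, 0], [0, 0, 0]],
    [-1, [-0.6, -0.8, 0], [0, 0, 0]],
    [-1, [-0.6, -0.8, 0], [0, 0, 0]],
    [-1, [-0.6, -0.8, 0], [0, 0, 0]],
    [-1, [-0.6, -0.8, 0], [0, 0, 0]],
    [-1, [-0.6, -0.8, 0], [0, 0, 0]],
    [-1, [-0.6, -0.8, 0], [0, 0, 0]],
    [-1, [-0.6, -0.8, 0], [0, 0, 0]]
  ]
}}

```text
time: 2.1
tool_pos: [0.5894, -0.0306, 0.2853]
tool_rot: [0.056, 0.998, -0.0, -0.0]
contact_force: [0.7, -0.0, -0.3]
finger_gap: 0.006
grip_force: 0.0
```

```bash
python3 - <<'E'
from h import *
p=np.load("g.npy")
m=camera_model("wrist"); w=get_image("wrist"); cv2.imwrite("pics/w1.png",w); np.save("w1.npy",m,allow_pickle=True)
to(g2w(p,(-.13,0,.255)),frame(p,0,np.pi))
for P in ((-.071,0,.26),(-.1,0,.26),(-.155,0,.226),(-.1,.02,.226),(-.085,-.065,.235)): print(P,np.round(proj("wrist",g2w(p,P),m)))
E
```

```text
t 2.15 pos [ 0.591  -0.0369  0.2851] F [-3.4 -5.7 -3.5] gap 0.004
 shift [-0.675 -1.167  0.755]
 turn [-0.0009  0.0001 -0.0017] deg 0.3
 shift in target frame [-0.669 -1.172  0.751]
(-0.071, 0, 0.26) [152. 314.]
(-0.1, 0, 0.26) [192. 316.]
(-0.155, 0, 0.226) [282. 297.]
(-0.1, 0.02, 0.226) [210. 321.]
(-0.085, -0.065, 0.235) [174. 209.]
```

View pics/w1.png

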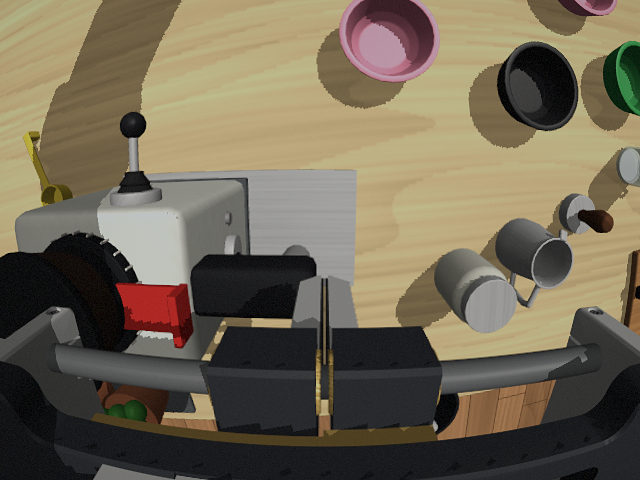

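>>> {"op": "servo_tool", "data": {
  "increments": [
    [-1, [-0.35, -0.6, 0], [0, 0, 0]],
    [-1, [-0.32, -0.57, 0], [0, 0, 0]],
    [-1, [0, 0, 0.4], [0, 0, 0]],
    [-1, [0, 0, 0.35], [0, 0, 0]],
    [-1, [0, 0, 0], [0, 0, 0]],
    [-1, [0, 0, 0], [0, 0, 0]],
    [-1, [0, -0.2, 0], [0, 0, 0]],
    [-1, [0, -0.2, 0], [0, 0, 0]],
    [-1, [0, -0.1, 0], [0, 0, 0]],
    [-1, [0, 0, 0], [0, 0, 0]]
  ]
}}

```text
time: 3.15
tool_pos: [0.6079, -0.0997, 0.2558]
tool_rot: [0.057, 0.998, -0.0, 0.0]
contact_force: [-0.0, -0.4, 0.0]
finger_gap: 0.004
grip_force: 0.0
```

```bash
python3 - <<'E'
from h import *
p=np.load("g.npy")
to(g2w(p,(-.0835,0,.255)),frame(p,0,np.pi))
m=np.load("w1.npy",allow_pickle=True).item(); w=cv2.imread("pics/w1.png")
k=np.zeros(w.shape[:2],np.uint8); k[30:140,485:590]=(w[30:140,485:590].max(2)<75)*255
c=max(cv2.findContours(k,cv2.RETR_EXTERNAL,cv2.CHAIN_APPROX_NONE)[0],key=cv2.contourArea); 
e=cv2.fitEllipse(c); print(e, plane("wrist",*e[0],.055,m))
Q=np.array([plane("wrist",*q[0],.055,m)[:2] for q in c])
# upper-left arc = whole rim in this oblique view: circle of known radius, outlier-robust
r=least_squares(lambda a:np.hypot(*(Q-a).T)-.058,Q.mean(0),loss="soft_l1",f_scale=.001); print(r.x,np.abs(r.fun).mean(), np.sort(np.abs(r.fun))[-10:])
g=np.array(plane("wrist",133,125,.195,m)); print("knob",g,g2w(p,(-.03,-.126,.195)))
g=np.array(plane("wrist",356,170,.012,m)); print("plate corner",g,g2w(p,(-.22,-.075,.012)))
E
```

```text
t 3.15 pos [ 0.6079 -0.0997  0.2558] F [-0.  -0.4  0. ] gap 0.004
 shift [-0.073 -0.825  0.02 ]
 turn [-0.0001  0.0001 -0.0004] deg 0.1
 shift in target frame [-0.072 -0.825  0.02 ]
((538.6735229492188, 87.17146301269531), (77.55451965332031, 86.97540283203125), 162.3594970703125) [0.45926243 0.24885629 0.055     ]
[0.45779628 0.2541268 ] 0.002936436087022553 [0.00744557 0.00753364 0.00753426 0.00759515 0.00759661 0.00767195
 0.00781325 0.00785385 0.00799606 0.00819351]
knob [ 0.47605275 -0.16641863  0.195     ] [ 0.47582366 -0.17168349  0.195     ]
plate corner [0.54918236 0.01447637 0.012     ] [0.547961   0.01133892 0.012     ]
```

>>> {"op": "servo_tool", "data": {
  "increments": [
    [-1, [-0.02, -0.2, 0], [0, 0, 0]],
    [-1, [-0.02, -0.2, 0], [0, 0, 0]],
    [-1, [-0.02, -0.15, 0], [0, 0, 0]],
    [-1, [0, -0.1, 0], [0, 0, 0]],
    [-1, [0, -0.05, 0], [0, 0, 0]],
    [-1, [0, -0.03, 0], [0, 0, 0]],
    [-1, [0, 0, 0], [0, 0, 0]],
    [-1, [0, 0, 0], [0, 0, 0]],
    [-1, [0, 0, 0], [0, 0, 0]],
    [-1, [0, 0, 0], [0, 0, 0]]
  ]
}}

```text
time: 4.15
tool_pos: [0.6072, -0.1279, 0.2555]
tool_rot: [0.057, 0.998, -0.0, 0.0]
contact_force: [0.4, -0.3, -0.6]
finger_gap: 0.003
grip_force: 0.0
```

>>> {"op": "servo_tool", "data": {
  "increments": [
    [-1, [0, -0.05, 0], [0, 0, 0]],
    [-1, [0, -0.05, 0], [0, 0, 0]],
    [-1, [0, -0.05, 0], [0, 0, 0]],
    [-1, [0, -0.05, 0], [0, 0, 0]],
    [-1, [0, -0.05, 0], [0, 0, 0]],
    [-1, [0, 0, 0], [0, 0, 0]],
    [-1, [0, 0, 0], [0, 0, 0]],
    [-1, [0, 0, 0], [0, 0, 0]],
    [-1, [0, 0, 0], [0, 0, 0]],
    [-1, [0, 0, 0], [0, 0, 0]]
  ]
}}

```text
time: 5.15
tool_pos: [0.6068, -0.1316, 0.2555]
tool_rot: [0.054, 0.999, 0.004, -0.0]
contact_force: [-2.1, 30.6, 8.1]
finger_gap: 0.003
grip_force: 15.0
```

```bash
python3 - <<'E'
from h import *
p=np.load("g.npy")
m=camera_model("wrist"); w=get_image("wrist"); cv2.imwrite("pics/w2.png",w); np.save("w2.npy",m,allow_pickle=True)
to(g2w(p,(-.0835,0,.255)),frame(p,0,np.pi))
for P in ((-.071,0,.26),(-.071,-.018,.272),(-.071,.018,.272)): print(P,np.round(proj("wrist",g2w(p,P),m)))
cv2.imwrite("pics/w2c.png",cv2.resize(w[200:380,0:340],None,fx=2.3,fy=2.3,interpolation=cv2.INTER_CUBIC))
E
```

```text
t 5.2 pos [ 0.6068 -0.1316  0.2556] F [-2.4 30.9  6.8] gap 0.003
 shift [-0.009 -0.028  0.014]
 turn [ 0.0023 -0.0003  0.0017] deg 0.5
 shift in target frame [-0.009 -0.028  0.014]
(-0.071, 0, 0.26) [295. 295.]
(-0.071, -0.018, 0.272) [292. 269.]
(-0.071, 0.018, 0.272) [294. 337.]
```

View pics/w2c.png

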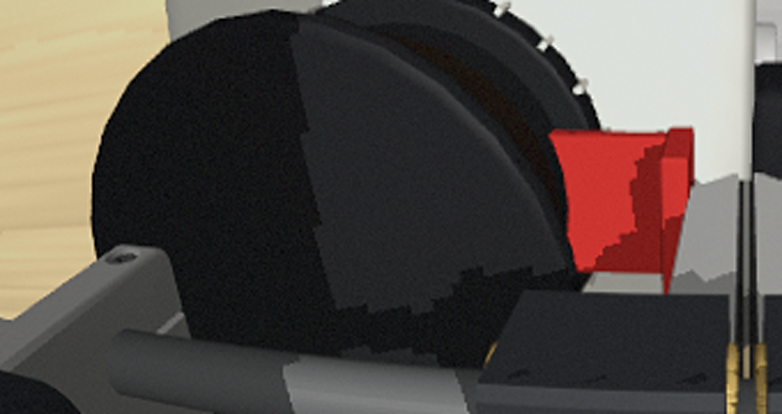

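```bash
python3 - <<'E'
from h import *
p=np.load("g.npy")
u=-np.array([np.cos(p[2]),np.sin(p[2])]); B=np.array([.457,.252]); print(u)
to(np.r_[B+u*.045,.19],frame(p,np.radians(15),np.pi))
to(np.r_[B+u*.045,.19],frame(p,0,np.pi))
E
```

```text
[0.11296744 0.99359869]
t 5.2 pos [ 0.6068 -0.1316  0.2556] F [-2.4 30.9  6.8] gap 0.003
 shift [ 4.747 10.244  1.717]
 turn [ 0.0856 -0.      0.0018] deg 15.4
 shift in target frame [ 4.805 10.306 -1.065]
t 5.2 pos [ 0.6068 -0.1316  0.2556] F [-2.4 30.9  6.8] gap 0.003
 shift [ 4.747 10.244  1.717]
 turn [ 0.0023 -0.0003  0.0017] deg 0.5
 shift in target frame [ 4.805 10.23   1.639]
```

>>> {"op": "servo_tool", "data": {
  "increments": [
    [-1, [0, 0.5, 0], [0, 0, 0]],
    [-1, [0, 0.9, 0], [0, 0, 0]],
    [-1, [0.3, 0.9, 0], [0, 0, 0]],
    [-0.3, [0.5, 0.85, 0], [0, 0, 0]],
    [-0.3, [0.5, 0.85, 0], [0, 0, 0]],
    [-0.3, [0.5, 0.85, 0], [0, 0, 0]],
    [-0.3, [0.5, 0.85, 0], [0, 0, 0]],
    [-0.3, [0.5, 0.85, 0], [0, 0, 0]],
    [-0.3, [0.5, 0.85, 0], [0, 0, 0]],
    [-0.3, [0.5, 0.85, 0], [0, 0, 0]]
  ]
}}

```text
time: 6.2
tool_pos: [0.4916, 0.2083, 0.2557]
tool_rot: [0.057, 0.998, -0.0, 0.0]
contact_force: [1.1, 0.1, -0.3]
finger_gap: 0.349
grip_force: 0.0
```

>>> {"op": "servo_tool", "data": {
  "increments": [
    [-0.3, [0.5, 0.85, 0], [0.042, 0, 0]],
    [-0.3, [0.3, 0.5, 0.3], [0.043, 0, 0]],
    [-0.3, [0, 0, 0.3], [0, 0, 0]],
    [-0.3, [0, 0, 0.3], [0, 0, 0]],
    [-0.3, [0, 0, 0.2], [0, 0, 0]],
    [-0.3, [0, 0, 0], [0, 0, 0]],
    [-0.3, [0, 0, 0], [0, 0, 0]],
    [-0.3, [0, 0, 0], [0, 0, 0]],
    [-0.3, [0, 0, 0], [0, 0, 0]],
    [-0.3, [0, 0, 0], [0, 0, 0]]
  ]
}}

```text
time: 7.2
tool_pos: [0.4655, 0.2544, 0.2104]
tool_rot: [0.056, 0.99, -0.133, -0.007]
contact_force: [-0.1, 0.1, -0.2]
finger_gap: 0.35
grip_force: 0.0
```

```bash
python3 - <<'E'
from h import *
p=np.load("g.npy")
u=-np.array([np.cos(p[2]),np.sin(p[2])]); B=np.array([.457,.252])
m=camera_model("wrist"); w=get_image("wrist"); cv2.imwrite("pics/w3.png",w); np.save("w3.npy",m,allow_pickle=True)
to(np.r_[B+u*.045,.12],frame(p,np.radians(15),np.pi))
print(proj("wrist",np.r_[B,.055],m))
E
```

```text
t 7.25 pos [0.4655 0.2544 0.2103] F [-0.4  0.  -0.8] gap 0.35
 shift [0.205 1.599 1.904]
 turn [-0.0016  0.0001 -0.    ] deg 0.3
 shift in target frame [0.204 1.59  1.912]
(np.float64(363.9580353154117), np.float64(219.0930818463861))
```

View pics/w3.png

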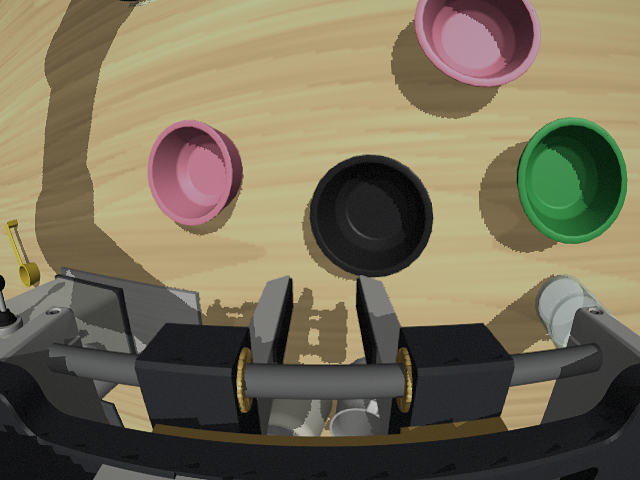

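```bash
python3 - <<'E'
from h import *
p=np.load("g.npy")
m=np.load("w3.npy",allow_pickle=True).item(); w=cv2.imread("pics/w3.png")
hsv=cv2.cvtColor(w,cv2.COLOR_BGR2HSV)
k=np.zeros(w.shape[:2],np.uint8); k[145:274,300:445]=(w[145:274,300:445].max(2)<72)*255
k=cv2.morphologyEx(k,cv2.MORPH_OPEN,np.ones((5,5)))
c=max(cv2.findContours(k,cv2.RETR_EXTERNAL,cv2.CHAIN_APPROX_NONE)[0],key=cv2.contourArea); e=cv2.fitEllipse(c);print(e,cv2.boundingRect(c))
Q=np.array([plane("wrist",*q[0],.055,m)[:2] for q in c if q[0][1]<270])
r=least_squares(lambda a:np.hypot(*(Q-a[:2]).T)-a[2],[.457,.252,.058],loss="soft_l1",f_scale=.001); B=r.x[:2]; print(r.x,np.abs(r.fun).mean()); np.save("b.npy",B)
u=-np.array([np.cos(p[2]),np.sin(p[2])])
R=frame(p,np.radians(15),np.pi)
to(np.r_[B+u*.045,.09],R); to(np.r_[B+u*.045,.016],R)
E
```

```text
((370.7903747558594, 215.33116149902344), (118.93724060058594, 122.96949768066406), 115.40202331542969) (310, 155, 123, 119)
[0.45595357 0.2570973  0.05621132] 0.00027736930203057055
t 7.25 pos [0.4655 0.2544 0.2103] F [-0.4  0.  -0.8] gap 0.35
 shift [0.245 1.916 2.594]
 turn [-0.0016  0.0001 -0.    ] deg 0.3
 shift in target frame [0.244 1.904 2.604]
t 7.25 pos [0.4655 0.2544 0.2103] F [-0.4  0.  -0.8] gap 0.35
 shift [0.246 2.404 4.379]
 turn [-0.0016  0.0001 -0.    ] deg 0.3
 shift in target frame [0.244 2.382 4.391]
```

>>> {"op": "servo_tool", "data": {
  "increments": [
    [-0.3, [0.1, 0.6, 0.5], [0, 0, 0]],
    [-0.3, [0.1, 0.7, 0.7], [0, 0, 0]],
    [-0.3, [0.05, 0.6, 0.7], [0, 0, 0]],
    [-0.3, [0, 0, 0.7], [0, 0, 0]],
    [-0.3, [0, 0.14, 0.5], [0, 0, 0]],
    [-0.3, [0, 0.14, 0.5], [0, 0, 0]],
    [-0.3, [0, 0.1, 0.4], [0, 0, 0]],
    [-0.3, [0, 0.06, 0.2], [0, 0, 0]],
    [-0.3, [0, 0.04, 0.15], [0, 0, 0]],
    [-0.3, [0, 0, 0], [0, 0, 0]]
  ]
}}

```text
time: 8.25
tool_pos: [0.4606, 0.3011, 0.0169]
tool_rot: [0.056, 0.989, -0.133, -0.008]
contact_force: [-0.3, 0.3, 0.6]
finger_gap: 0.351
grip_force: 0.0
```

```bash
python3 - <<'E'
from h import *
p=np.load("g.npy"); B=np.array([.456,.256])
u=-np.array([np.cos(p[2]),np.sin(p[2])])
R=frame(p,np.radians(15),np.pi)
m=camera_model("wrist"); w=get_image("wrist"); cv2.imwrite("pics/w4.png",w); 
to(np.r_[B+u*.045,.016],R)
E
```

```text
t 8.3 pos [0.4608 0.3012 0.0174] F [-0.4  0.5  0.1] gap 0.351
 shift [-0.008 -0.002  0.037]
 turn [-0.0016  0.0001 -0.    ] deg 0.3
 shift in target frame [-0.008 -0.002  0.037]
```

View pics/w4.png

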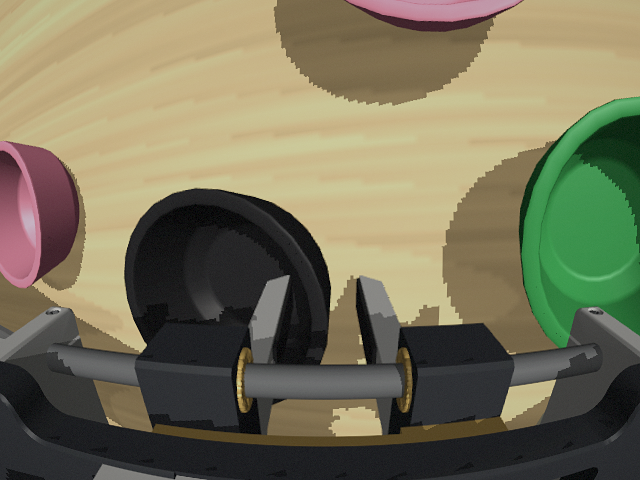

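>>> {"op": "servo_tool", "data": {
  "increments": [
    [-0.5, [0, 0, 0], [0, 0, 0]],
    [-0.6, [0, 0, 0], [0, 0, 0]],
    [-0.7, [0, 0, 0], [0, 0, 0]],
    [-0.8, [0, 0, 0], [0, 0, 0]],
    [-0.9, [0, 0, 0], [0, 0, 0]],
    [-1, [0, 0, 0], [0, 0, 0]],
    [-1, [0, 0, 0], [0, 0, 0]],
    [-1, [0, 0, 0], [0, 0, 0]],
    [-1, [0, 0, -0.1], [0, 0, 0]],
    [-1, [0, -0.05, -0.2], [0, 0, 0]]
  ],
  "grip_force": 40
}}

```text
time: 9.3
tool_pos: [0.4602, 0.3024, 0.0289]
tool_rot: [0.056, 0.989, -0.133, -0.008]
contact_force: [0.6, 0.0, -5.1]
finger_gap: 0.094
grip_force: 39.2
```

```bash
python3 - <<'E'
from h import *
p=np.load("g.npy"); 
R=frame(p,np.radians(15),np.pi)
C=g2w(p,(-.19-.045,0,.016+.012+.04)); print(C)
to(C,R)
E
```

```text
[0.62417542 0.01777034 0.068     ]
t 9.3 pos [0.4602 0.3024 0.0289] F [ 0.6  0.  -5.1] gap 0.094
 shift [-4.873 -6.633  0.801]
 turn [-0.0019 -0.0003  0.0002] deg 0.3
 shift in target frame [-4.876 -6.635  0.766]
```

>>> {"op": "servo_tool", "data": {
  "increments": [
    [-1, [0, -0.1, -0.4], [0, 0, 0]],
    [-1, [0, -0.15, -0.55], [0, 0, 0]],
    [-1, [-0.2, -0.26, 0.07], [0, 0, 0]],
    [-1, [-0.4, -0.52, 0.14], [0, 0, 0]],
    [-1, [-0.5, -0.65, 0.18], [0, 0, 0]],
    [-1, [-0.5, -0.65, 0.18], [0, 0, 0]],
    [-1, [-0.5, -0.65, 0.18], [0, 0, 0]],
    [-1, [-0.5, -0.65, 0.18], [0, 0, 0]],
    [-1, [-0.5, -0.65, 0.18], [0, 0, 0]],
    [-1, [-0.4, -0.52, 0.14], [0, 0, 0]]
  ]
}}

```text
time: 10.3
tool_pos: [0.5793, 0.0962, 0.0683]
tool_rot: [0.057, 0.989, -0.133, -0.008]
contact_force: [-0.4, -0.3, -4.2]
finger_gap: 0.092
grip_force: 39.2
```

```bash
python3 - <<'E'
from h import *
p=np.load("g.npy"); 
R=frame(p,np.radians(15),np.pi)
to(g2w(p,(-.19-.045,0,.016+.012+.03)),R)
E
```

```text
t 10.3 pos [0.5793 0.0962 0.0683] F [-0.4 -0.3 -4.2] gap 0.092
 shift [-1.34  -1.686  0.729]
 turn [-0.0019 -0.0001 -0.0005] deg 0.4
 shift in target frame [-1.336 -1.693  0.72 ]
```

>>> {"op": "servo_tool", "data": {
  "increments": [
    [-1, [-0.4, -0.52, 0.14], [0, 0, 0]],
    [-1, [-0.35, -0.46, 0.12], [0, 0, 0]],
    [-1, [-0.25, -0.34, 0.09], [0, 0, 0]],
    [-1, [-0.15, -0.2, 0.06], [0, 0, 0]],
    [-1, [-0.08, -0.1, 0.03], [0, 0, 0]],
    [-1, [0, 0, 0], [0, 0, 0]],
    [-1, [0, 0, 0], [0, 0, 0]],
    [-1, [0, 0, 0], [0, 0, 0]],
    [-1, [0, 0, 0], [0, 0, 0]],
    [-1, [0, 0, 0], [0, 0, 0]]
  ]
}}

```text
time: 11.3
tool_pos: [0.6198, 0.0276, 0.0685]
tool_rot: [0.056, 0.99, -0.133, -0.007]
contact_force: [0.9, 0.2, -5.1]
finger_gap: 0.097
grip_force: 39.2
```

```bash
python3 - <<'E'
from h import *
p=np.load("g.npy"); 
R=frame(p,np.radians(15),np.pi)
w=get_image("wrist"); s=get_image("side"); 
to(g2w(p,(-.19-.045,0,.016+.012)),R)
cv2.imwrite("pics/m5.png",np.hstack([cv2.resize(w,(400,300)),cv2.resize(s[170:350,220:460],(400,300))]))
E
```

```text
t 11.4 pos [0.6199 0.0273 0.0685] F [-0.  -0.4 -4.3] gap 0.094
 shift [-0.134  0.05   1.035]
 turn [-0.0017  0.      0.0001] deg 0.3
 shift in target frame [-0.134  0.045  1.035]
```

View pics/m5.png

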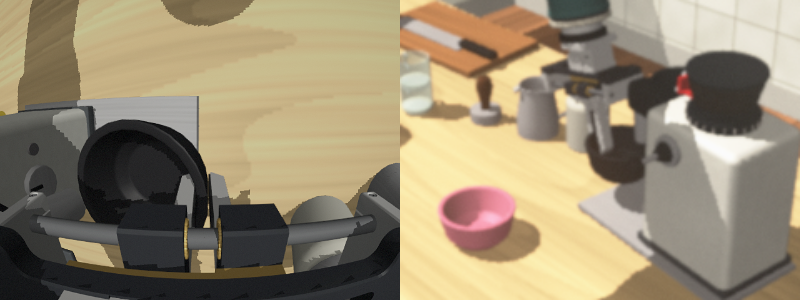

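>>> {"op": "servo_tool", "data": {
  "increments": [
    [-1, [-0.05, 0, 0.2], [0, 0, 0]],
    [-1, [-0.05, 0, 0.3], [0, 0, 0]],
    [-1, [-0.03, 0.02, 0.2], [0, 0, 0]],
    [-1, [0, 0, 0.12], [0, 0, 0]],
    [-1, [0, 0.01, 0.06], [0, 0, 0]],
    [-1, [0, 0.01, 0.04], [0, 0, 0]],
    [-1, [0, 0.01, 0.03], [0, 0, 0]],
    [-1, [0, 0.01, 0.03], [0, 0, 0]],
    [-1, [0, 0, 0], [0, 0, 0]],
    [-1, [0, 0, 0], [0, 0, 0]]
  ]
}}

```text
time: 12.4
tool_pos: [0.6242, 0.0186, 0.0301]
tool_rot: [0.056, 0.99, -0.133, -0.007]
contact_force: [0.6, 0.2, -5.2]
finger_gap: 0.094
grip_force: 39.2
```

```bash
python3 - <<'E'
from h import *
p=np.load("g.npy"); 
to(g2w(p,(-.19-.045,0,.016+.012)),frame(p,np.radians(15),np.pi))
E
```

```text
t 12.4 pos [0.6242 0.0186 0.0301] F [ 0.6  0.2 -5.2] gap 0.094
 shift [-0.001 -0.006  0.057]
 turn [-0.0017  0.0001  0.    ] deg 0.3
 shift in target frame [-0.001 -0.006  0.057]
```

>>> {"op": "servo_tool", "data": {
  "increments": [
    [-1, [0, 0.005, 0.02], [0, 0, 0]],
    [-1, [0, 0.005, 0.02], [0, 0, 0]],
    [-1, [0, 0.005, 0.02], [0, 0, 0]],
    [-1, [0, 0, 0], [0, 0, 0]],
    [-1, [0, 0, 0], [0, 0, 0]],
    [-1, [0, 0, 0], [0, 0, 0]],
    [-1, [0, 0, 0], [0, 0, 0]],
    [-1, [0, 0, 0], [0, 0, 0]],
    [-1, [0, 0, 0], [0, 0, 0]],
    [-1, [0, 0, 0], [0, 0, 0]]
  ]
}}

```text
time: 13.4
tool_pos: [0.6246, 0.0188, 0.029]
tool_rot: [0.056, 0.99, -0.133, -0.007]
contact_force: [-8.1, 4.3, 18.6]
finger_gap: 0.098
grip_force: 39.2
```

>>> {"op": "servo_tool", "data": {
  "increments": [
    [-1, [0, 0, -0.02], [0, 0, 0]],
    [-0.75, [0, 0, 0], [0, 0, 0]],
    [-0.7, [0, 0, 0], [0, 0, 0]],
    [-0.6, [0, 0, 0], [0, 0, 0]],
    [-0.5, [0, 0, 0], [0, 0, 0]],
    [-0.5, [0, 0, 0], [0, 0, 0]],
    [-0.5, [0, 0, -0.2], [0, 0, 0]],
    [-0.5, [0, 0, -0.5], [0, 0, 0]],
    [-0.5, [0, 0, -0.7], [0, 0, 0]],
    [-0.5, [0, 0.3, -0.7], [0, 0, 0]]
  ],
  "grip_force": 10
}}

```text
time: 14.4
tool_pos: [0.628, 0.051, 0.108]
tool_rot: [0.057, 0.989, -0.133, -0.007]
contact_force: [1.0, -0.5, 0.1]
finger_gap: 0.25
grip_force: 0.0
```

```bash
python3 - <<'E'
from h import *
p=np.load("g.npy"); 
w=get_image("wrist"); m=camera_model("wrist"); cv2.imwrite("pics/w6.png",w); np.save("w6.npy",m,allow_pickle=True)
to(g2w(p,(-.27,0,.1)),frame(p,np.radians(10),np.pi/2)); to(g2w(p,(-.27,0,.1)),frame(p,np.radians(10),3*np.pi/2))
print(read_state()["qpos"], proj("wrist",g2w(p,(-.19,0,.067)),m))
E
```

```text
t 14.45 pos [0.6301 0.0563 0.1115] F [1.1 4.8 4.1] gap 0.25
 shift [ 0.04  -0.019  0.304]
 turn [-0.0236 -0.0211 -0.4993] deg 90.1
 shift in target frame [0.046 0.039 0.301]
t 14.45 pos [0.6301 0.0563 0.1115] F [1.1 4.8 4.1] gap 0.25
 shift [ 0.04  -0.019  0.304]
 turn [-0.0211  0.0236  0.4999] deg 90.2
 shift in target frame [-0.046 -0.039  0.301]
[-0.46088208  0.58996383  0.27140747  1.63107945  0.11745582  1.02519925
  1.1662868 ] (np.float64(223.07537967448457), np.float64(252.35749831967115))
```

View pics/w6.png

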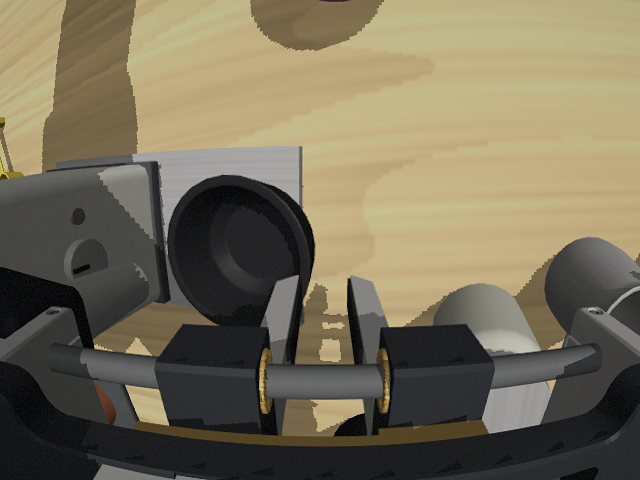

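>>> {"op": "servo_tool", "data": {
  "increments": [
    [0.07, [0, 0.4, -0.5], [0, 0, 0]],
    [0.07, [0, 0.4, -0.7], [0, 0, 0.02]],
    [0.07, [0, 0, -0.2], [0, 0, 0.045]],
    [0.07, [0, 0, 0], [0, 0, 0.045]],
    [0.07, [0, 0, 0], [0, 0, 0.045]],
    [0.07, [0, 0, 0], [0, 0, 0.045]],
    [0.07, [0, 0, 0], [0, 0, 0.045]],
    [0.07, [0, 0, 0], [0, 0, 0.045]],
    [0.07, [0, 0, 0], [0, 0, 0.045]],
    [0.07, [0, 0, 0], [0, 0, 0.045]]
  ]
}}

```text
time: 15.45
tool_pos: [0.6332, 0.0979, 0.1521]
tool_rot: [0.605, 0.785, -0.114, 0.069]
contact_force: [-0.2, 0.4, 0.4]
finger_gap: 0.539
grip_force: 0.0
```

```bash
python3 - <<'E'
from h import *
p=np.load("g.npy"); 
to(g2w(p,(-.275,0,.14)),frame(p,np.radians(20),3*np.pi/2))
print(read_state()["qpos"])
E
```

```text
t 15.45 pos [0.6332 0.0979 0.1521] F [-0.2  0.4  0.4] gap 0.539
 shift [-0.84  -0.324  0.56 ]
 turn [ 0.005  -0.0259  0.1182] deg 21.8
 shift in target frame [-0.851  0.003  0.632]
[-0.69864159  0.61363613  0.54433669  1.56753654 -0.05712594  1.12330864
  0.06013528]
```

>>> {"op": "servo_tool", "data": {
  "increments": [
    [0.07, [0, 0, 0], [0.0017, -0.0086, 0.0394]],
    [0.07, [0, 0, 0], [0.0017, -0.0086, 0.0394]],
    [0.07, [0, 0, 0], [0.0017, -0.0086, 0.0394]],
    [0.07, [-0.4, 0, 0.3], [0, 0, 0]],
    [0.07, [-0.4, 0, 0.3], [0, 0, 0]],
    [0.07, [0, 0, 0], [0, 0, 0]],
    [0.07, [0, 0, 0], [0, 0, 0]],
    [0.07, [0, 0, 0], [0, 0, 0]],
    [0.07, [0, 0, 0], [0, 0, 0]],
    [0.07, [0, 0, 0], [0, 0, 0]]
  ]
}}

```text
time: 16.45
tool_pos: [0.6291, 0.0599, 0.1402]
tool_rot: [0.733, 0.658, -0.13, 0.115]
contact_force: [-0.1, -0.6, -0.4]
finger_gap: 0.536
grip_force: 0.0
```

```bash
python3 - <<'E'
from h import *
p=np.load("g.npy"); 
w=get_image("wrist"); m=camera_model("wrist"); cv2.imwrite("pics/w7.png",w); np.save("w7.npy",m,allow_pickle=True)
to(g2w(p,(-.275,0,.028)),frame(p,np.radians(20),3*np.pi/2))
k=(w.max(2)<72).astype(np.uint8)*255
print(proj("wrist",g2w(p,(-.19,0,.067)),m))
E
```

```text
t 16.5 pos [0.6291 0.0598 0.1402] F [ 0.6  0.7 -0.3] gap 0.538
 shift [0.905 0.003 2.654]
 turn [-0.      0.      0.0019] deg 0.3
 shift in target frame [ 9.050e-01 -2.000e-03  2.655e+00]
(np.float64(322.9235143711224), np.float64(312.0721076699307))
```

View pics/w7.png

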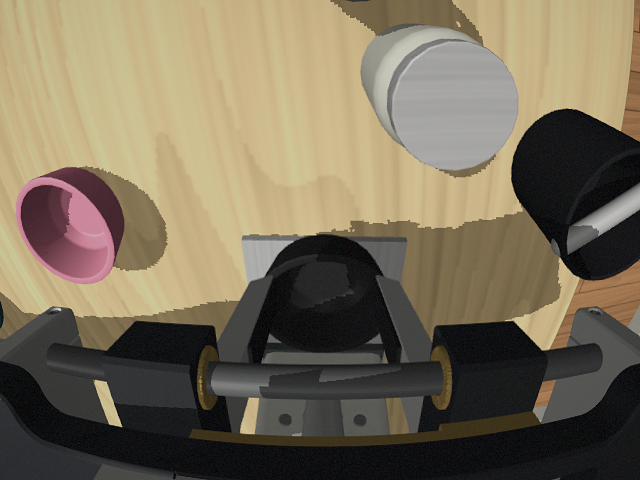

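```bash
python3 - <<'E'
from h import *
p=np.load("g.npy"); m=np.load("w7.npy",allow_pickle=True).item(); w=cv2.imread("pics/w7.png")
def wg(q): d=q[:2]-p[:2]; c,s=np.cos(p[2]),np.sin(p[2]); return np.round([c*d[0]+s*d[1],-s*d[0]+c*d[1]],4)
for n,u,v,z in (("jar",453,105,.115),("bowl",323,292,.067),("bowl rim front",323,235,.067),("corner-",243,237,.012),("corner+",406,238,.012)): q=plane("wrist",u,v,z,m); print(n,q.round(3),wg(q))
k=np.zeros(w.shape[:2],np.uint8); k[225:330,268:382]=(w[225:330,268:382].max(2)<70)*255
c=max(cv2.findContours(k,cv2.RETR_EXTERNAL,cv2.CHAIN_APPROX_NONE)[0],key=cv2.contourArea)
Q=[q[0] for q in c if q[0][1]<262 and 280<q[0][0]<370]; Q=np.array([plane("wrist",*q,.067,m)[:2] for q in Q])
r=least_squares(lambda a:np.hypot(*(Q-a).T)-.058,g2w(p,(-.19,0,0))[:2],loss="soft_l1",f_scale=.001); print(len(Q),r.x,np.abs(r.fun).mean(),wg(r.x))
R=frame(p,np.radians(17),3*np.pi/2)
to(g2w(p,(-.275,0,.12)),R); to(g2w(p,(-.275,0,.04)),R)
E
```

```text
jar [0.7   0.147 0.115] [-0.372   0.0607]
bowl [ 0.622 -0.005  0.067] [-0.2125  0.    ]
bowl rim front [0.628 0.049 0.067] [-2.661e-01 -2.000e-04]
corner- [0.552 0.018 0.012] [-0.2271 -0.0717]
corner+ [0.697 0.001 0.012] [-0.2269  0.0738]
92 [ 0.62224695 -0.00959999] 0.0011732873470599243 [-0.2076  0.0012]
t 16.5 pos [0.6291 0.0598 0.1402] F [ 0.6  0.7 -0.3] gap 0.538
 shift [ 0.118 -0.002  0.493]
 turn [-0.0001  0.0167  0.0019] deg 3.0
 shift in target frame [ 0.092 -0.002  0.499]
t 16.5 pos [0.6291 0.0598 0.1402] F [ 0.6  0.7 -0.3] gap 0.538
 shift [0.802 0.003 2.373]
 turn [-0.0001  0.0167  0.0019] deg 3.0
 shift in target frame [ 6.770e-01 -2.000e-03  2.411e+00]
```

```bash
python3 - <<'E'
from h import *
p=np.load("g.npy")
def wg(q): d=q[:2]-p[:2]; c,s=np.cos(p[2]),np.sin(p[2]); return np.round([c*d[0]+s*d[1],-s*d[0]+c*d[1]],4)
L={"w6":[(301,147,.012,"c(-220,-75)"),(301.5,165,.012,"edge -220")],"w3":[(200,293,.012,"c(-220,-75)"),(3,290,.195,"knob?")],"w7":[(243,237,.012,"c(-220,-75)"),(406,238,.012,"c(-220,75)")]}
for k,l in L.items():
    m=np.load(k+".npy",allow_pickle=True).item()
    for u,v,z,n in l: print(k,n,wg(plane("wrist",u,v,z,m)))
# bowl from w6: rim arc
m=np.load("w6.npy",allow_pickle=True).item(); w=cv2.imread("pics/w6.png")
k=np.zeros(w.shape[:2],np.uint8); k[165:320,162:320]=(w[165:320,162:320].max(2)<72)*255; k=cv2.morphologyEx(k,cv2.MORPH_OPEN,np.ones((5,5)))
c=max(cv2.findContours(k,cv2.RETR_EXTERNAL,cv2.CHAIN_APPROX_NONE)[0],key=cv2.contourArea)
Q=np.array([plane("wrist",*q[0],.067,m)[:2] for q in c if q[0][0]<250 and q[0][1]<290])
r=least_squares(lambda a:np.hypot(*(Q-a).T)-.057,g2w(p,(-.19,0,0))[:2],loss="soft_l1",f_scale=.001); print(len(Q),np.abs(r.fun).mean(),wg(r.x))
# fresh top + side views
t=get_image("top"); s=get_image("side"); cv2.imwrite("pics/t8.png",t); cv2.imwrite("pics/s8.png",s)
c0=np.array(proj("side",g2w(p,(-.22,-.075,.012)))); print("side corner pred",c0)
for q in [(-.22,-.075,.012),(.09,-.075,.012),(-.22,.075,.012)]: print(proj("side",g2w(p,q)))
x,y=c0.round().astype(int); print(s[y-6:y+7,x-8:x+9].max(2)); print((s.max(2).astype(int)-s.min(2))[y-6:y+7,x-8:x+9])
E
```

```text
w6 c(-220,-75) [-0.2303 -0.0711]
w6 edge -220 [-0.2306 -0.0572]
w3 c(-220,-75) [-0.2331 -0.0773]
w3 knob? [-0.0529 -0.1207]
w7 c(-220,-75) [-0.2271 -0.0717]
w7 c(-220,75) [-0.2269  0.0738]
160 0.0002884836025274261 [-0.1963  0.0033]
side corner pred [325.55348665 291.73877804]
(np.float64(325.55348664764153), np.float64(291.7387780359047))
(np.float64(412.1644090221551), np.float64(354.6839474403553))
(np.float64(369.00020453533494), np.float64(272.409120827758))
[[247 246 245 243 241 241 242 242 242 243 243 244 244 244 244 243 243]
 [248 248 247 246 244 243 242 242 242 243 243 243 244 244 243 241 239]
 [249 249 248 248 247 246 245 243 242 243 243 243 243 242 238 233 229]
 [250 249 249 249 249 248 247 246 245 243 241 241 237 233 227 221 219]
 [250 250 250 250 249 249 249 248 246 241 236 232 227 222 219 218 216]
 [249 250 250 250 250 249 250 248 242 232 225 222 221 219 217 216 217]
 [249 249 250 250 251 250 250 248 234 213 212 216 218 219 218 218 216]
 [249 249 249 249 250 250 250 248 229 194 191 205 213 216 219 218 218]
 [250 250 249 249 249 249 250 248 235 200 181 190 203 210 216 21
[... 294 characters left out ...]
86 88 89 89 90 90 89 91 89 90 90 89 89 88 89 88 85]
 [86 86 89 87 88 87 89 89 88 88 89 89 88 87 84 79 70]
 [84 85 85 84 85 86 88 90 89 88 89 87 84 79 68 54 44]
 [83 84 83 84 85 85 85 86 86 84 84 78 69 56 41 30 23]
 [82 81 82 83 83 84 84 82 82 72 63 52 41 28 23 19 16]
 [82 83 80 81 82 82 82 81 74 54 37 29 23 17 17 16 17]
 [85 83 82 79 80 81 82 82 68 40 23 20 16 17 17 17 17]
 [82 84 84 84 79 80 80 79 68 33 18 16 16 17 18 16 17]
 [81 83 84 85 83 83 81 79 73 47 23 16 18 16 17 16 17]
 [81 81 81 82 83 83 82 82 80 71 42 23 17 16 16 18 17]
 [82 82 81 81 82 82 82 84 82 85 74 44 25 19 16 17 16]
 [82 82 81 80 81 82 81 84 83 86 87 77 52 32 21 17 17]
 [85 83 82 81 81 82 81 82 82 83 86 87 82 68 46 28 20]]
```

>>> {"op": "servo_tool", "data": {
  "increments": [
    [0.07, [0, 0, 0], [0, 0.0167, 0.0019]],
    [0.07, [0.1, 0, 0.4], [0, 0, 0]],
    [0.07, [0.15, 0, 0.5], [0, 0, 0]],
    [0.07, [0.15, 0, 0.5], [0, 0, 0]],
    [0.07, [0.15, 0, 0.5], [0, 0, 0]],
    [0.07, [0.08, 0, 0.3], [0, 0, 0]],
    [0.07, [0.05, 0, 0.2], [0, 0, 0]],
    [0.07, [0, 0, 0], [0, 0, 0]],
    [0.07, [0, 0, 0], [0, 0, 0]],
    [0.07, [0, 0, 0], [0, 0, 0]]
  ]
}}

```text
time: 17.6
tool_pos: [0.6292, 0.0575, 0.0412]
tool_rot: [0.738, 0.658, -0.11, 0.099]
contact_force: [0.4, -0.3, -0.5]
finger_gap: 0.533
grip_force: 0.0
```

```bash
python3 - <<'E'
from h import *
p=np.load("g.npy"); 
to(g2w(p,(-.215,0,.04)),frame(p,np.radians(17),3*np.pi/2))
E
```

```text
t 17.6 pos [0.6292 0.0575 0.0412] F [ 0.4 -0.3 -0.5] gap 0.533
 shift [-1.428 -0.012  0.467]
 turn [ 0.0002 -0.0001 -0.0003] deg 0.1
 shift in target frame [-1.428 -0.013  0.468]
```

>>> {"op": "servo_tool", "data": {
  "increments": [
    [0.07, [-0.2, 0, 0.065], [0, 0, 0]],
    [0.07, [-0.2, 0, 0.065], [0, 0, 0]],
    [0.07, [-0.15, 0, 0.049], [0, 0, 0]],
    [0.07, [-0.15, -0.01, 0.049], [0, 0, 0]],
    [0.07, [-0.15, 0, 0.049], [0, 0, 0]],
    [0.07, [-0.15, 0, 0.049], [0, 0, 0]],
    [0.07, [-0.12, 0, 0.039], [0, 0, 0]],
    [0.07, [-0.12, 0, 0.039], [0, 0, 0]],
    [0.07, [-0.1, 0, 0.033], [0, 0, 0]],
    [0.07, [-0.08, 0, 0.026], [0, 0, 0]]
  ]
}}

```text
time: 18.6
tool_pos: [0.6215, -0.0021, 0.0393]
tool_rot: [0.738, 0.658, -0.11, 0.098]
contact_force: [0.3, 4.5, 3.1]
finger_gap: 0.535
grip_force: 2.2
```

```bash
python3 - <<'E'
from h import *
p=np.load("g.npy"); 
to(g2w(p,(-.2085,0,.04)),frame(p,np.radians(17),3*np.pi/2))
def wg(q): d=q[:2]-p[:2]; c,s=np.cos(p[2]),np.sin(p[2]); return np.round([c*d[0]+s*d[1],-s*d[0]+c*d[1]],4)
s=get_image("side");cv2.imwrite("pics/s9.png",s)
w=get_image("wrist");cv2.imwrite("pics/w9.png",w);np.save("w9.npy",camera_model("wrist"),allow_pickle=True)
# visible bowl in side view: dark contour near the predicted rim
print([np.round(proj("side",g2w(p,(-.155+dx,dy,.067)))) for dx,dy in((0,0),(-.058,0),(0,-.058),(.058,0),(0,.058))])
k=(s.max(2)<70).astype(np.uint8)*255
for c in cv2.findContours(k[230:310,280:400],cv2.RETR_EXTERNAL,cv2.CHAIN_APPROX_NONE)[0]:
    if cv2.contourArea(c)>80: b=cv2.boundingRect(c); print(b[0]+280,b[1]+230,b[2:],cv2.contourArea(c))
print(s[255:292:3,310:375:4].max(2))
E
```

```text
t 18.6 pos [ 0.6215 -0.0021  0.0393] F [0.3 4.5 3.1] gap 0.535
 shift [-0.159  0.009  0.029]
 turn [-0.0001  0.     -0.0002] deg 0.0
 shift in target frame [-0.159  0.009  0.029]
[array([365., 275.]), array([350., 265.]), array([347., 283.]), array([380., 285.]), array([382., 267.])]
343 248 (23, 51) 560.5
[[222 223 218 195 177 158 140 126 112 131 140  66 125 131 125 196 153]
 [245 243 245 202 178 155 140 128 117 142 136  75 117 135 138 156  87]
 [247 247 244 245 219 172 141 134 138 147 143  92 108 127 134 151  85]
 [246 247 248 246 245 247 206 135 199 231 176  73  66  65 125 175  98]
 [249 247 247 248 247 245 233 139 186 150  64  61  76  65 123 137 139]
 [250 250 249 247 248 248 242 140 112  64  65  63  64  58  81 153 151]
 [249 250 250 250 248 249 248 140  79  61  64  62  62  59  85 151 151]
 [248 249 249 251 251 249 245 195  89  63  64  62  62  64  90 150 152]
 [245 248 250 249 250 250 244 240 191  67  65  63  63  64  99 150 151]
 [246 242 243 247 245 244 246 246 230  67  64  62  63  63 103 151 152]
 [249 247 244 240 242 244 244 246 167  66  64  64  63  61 105 151 150]
 [248 250 249 247 242 243 228 217 211  76  64  63  63  61 112 152 152]
 [251 249 249 250 242 220 217 215 215 154  65  63  59  60 114 151 151]]
```

```bash
python3 - <<'E'
from h import *
p=np.load("g.npy"); s=cv2.imread("pics/s9.png")
for x in (-.155,-.16,-.165):
  for r,z in ((.058,.067),(.057,.064)):
    P=np.array([proj("side",g2w(p,(x+r*np.cos(a),r*np.sin(a),z))) for a in np.linspace(0,2*np.pi,90)]); i=P[:,0].argmin(); print(x,r,P[i].round(1),"row bottom",P[:,1].max().round(1))
print(s[268:284,334:350].max(2))
p_=lambda u:print(u)
m=np.load("w9.npy",allow_pickle=True).item(); w=cv2.imread("pics/w9.png")
print([np.round(proj("wrist",g2w(p,q),m)) for q in((-.155,0,.067),(-.213,0,.067),(-.22,-.075,.012),(-.22,.075,.012),(-.22,0,.012))])
k=(w.max(2)<70).astype(np.uint8); 
for u in range(270,375,10): print(u,"rows dark:",np.flatnonzero(k[150:340,u])[:1]+150,end=" ")
E
```

```text
-0.155 0.058 [341.7 274.5] row bottom 287.7
-0.155 0.057 [342.1 275.5] row bottom 288.4
-0.16 0.058 [340.5 273.7] row bottom 286.7
-0.16 0.057 [340.8 274.7] row bottom 287.5
-0.165 0.058 [339.2 272.8] row bottom 285.9
-0.165 0.057 [339.6 273.8] row bottom 286.6
[[237 202 152 139 138 132 129 138 171 194 175 133  93  73  66  64]
 [240 209 158 139 139 137 131 131 141 143 118  87  66  66  63  59]
 [242 221 170 143 140 138 131 124 112  96  80  66  64  65  63  64]
 [245 228 180 145 140 140 132 118  96  72  67  65  65  65  64  64]
 [247 235 193 150 140 138 129 112  85  68  66  62  64  64  63  64]
 [248 242 207 156 140 138 126 103  79  68  65  63  61  63  63  63]
 [249 244 217 163 143 137 129 106  81  67  65  62  63  62  64  63]
 [248 245 229 192 157 141 131 108  82  69  65  64  64  64  65  61]
 [245 243 238 224 195 164 141 116  89  73  68  67  63  62  62  61]
 [243 240 239 237 227 211 192 163 120  82  70  67  63  66  63  63]
 [242 240 239 239 237 234 229 216 164 101  78  70  66  65  64  65]
 [244 242 242 240 240 239 240 233 191 122  81  72  67  64  61  62]
 [244 244 244 242 242 240 241 236 203 134  86  72  70  67  65  63]
 [246 245 245 245 244 243 243 238 217 150  91  72  68  67  63  63]
 [246 247 246 246 246 245 244 242 230 174 104  72  67  66  66  66]
 [247 247 247 247 247 247 246 243 234 187 115  72  68  64  67  63]]
[array([324., 403.]), array([324., 335.]), array([198., 256.]), array([450., 256.]), array([324., 257.])]
270 rows dark: [276] 280 rows dark: [250] 290 rows dark: [292] 300 rows dark: [289] 310 rows dark: [288] 320 rows dark: [286] 330 rows dark: [286] 340 rows dark: [288] 350 rows dark: [290] 360 rows dark: [293] 370 rows dark: [297]
```

```bash
python3 - <<'E'
from h import *
p=np.load("g.npy")
m=np.load("w9.npy",allow_pickle=True).item(); w=cv2.imread("pics/w9.png")
for x in (-.165,-.16,-.155): 
    print(x,[np.round(proj("wrist",g2w(p,(x-r,0,.012+h)),m)[1],1) for r,h in((.035,0),(.0397,.005),(.049,.015),(.0535,.035),(.058,.055))])
print(w[235:300:2,[300,324,350]].max(2).T); print(w[235:300:2,[300,324,350]].min(2).T)
print("cam",m["cam_to_world"][:3,3],)
# left/right edges of the plate at row 262, bowl sides at 300
print(w[262,185:215].max(1),w[262,435:465].max(1))
E
```

```text
-0.165 [np.float64(284.3), np.float64(283.3), np.float64(281.2), np.float64(298.5), np.float64(319.7)]
-0.16 [np.float64(290.7), np.float64(289.9), np.float64(288.3), np.float64(306.0), np.float64(327.5)]
-0.155 [np.float64(296.9), np.float64(296.3), np.float64(295.1), np.float64(313.2), np.float64(335.0)]
[[193 194 194 194 203 100  99  99 106 161 119  89  90  90  92  89  92  90
   91  93  92  91  92  90  90  93  92  43  19   5  11  18   5]
 [189 189 189 190 195  97  98  99 105 161 161 161 131  91  92  92  91  92
   92  93  93  92  92  90  92  94  25  13  18  17  17   6   9]
 [190 190 189 191 194 112  97  98 105  96  87  92  90  88  90  90  90  88
   89  91  87  89  87  90  88  90  90  84  15   8  12  10  14]]
[[131 132 131 132 136  95  96  98 105 158 117  87  88  88  91  87  91  89
   90  92  91  89  89  87  89  92  92  41  16   2   7  15   0]
 [125 125 126 127 127  94  96  96 103 157 157 158 128  88  90  90  88  89
   90  91  90  90  89  89  92  93  22   8  12  14  11   4   1]
 [124 125 125 127 127  98  95  96 102  93  86  89  88  87  88  88  87  87
   86  89  86  87  84  89  87  88  88  82  13   5  10   8   8]]
cam [0.63648502 0.12110723 0.18847997]
[192 192 192 192 193 192 194 194 194 192 192 192 194 194 194 189 170 158
 161 160 160 158 159 160 161 161 161 161 163 162] [160 160 159 159 158 143 127 127 129 129 127 124 124 125 121 116 118 117
 117 119 120 117 119 119 122 118 117 115 115 114]
```

>>> {"op": "servo_tool", "data": {
  "increments": [
    [0.07, [-0.04, 0, 0.013], [0, 0, 0]],
    [0.07, [-0.035, 0, 0.011], [0, 0, 0]],
    [0.07, [0, 0, 0], [0, 0, 0]],
    [0.07, [0, 0, 0], [0, 0, 0]],
    [0.07, [0, 0, 0], [0, 0, 0]],
    [0.07, [0.2, 0, -0.065], [0, 0, 0]],
    [0.07, [0.4, 0, -0.13], [0, 0, 0]],
    [0.07, [0.5, 0, -0.3], [0, 0, 0]],
    [0.07, [0.3, 0, -0.8], [0, 0, 0]],
    [0.07, [0, 0, -0.9], [0, 0, 0]]
  ]
}}

```text
time: 19.7
tool_pos: [0.6296, 0.0781, 0.1067]
tool_rot: [0.737, 0.66, -0.111, 0.098]
contact_force: [1.2, -0.0, 0.9]
finger_gap: 0.538
grip_force: 0.0
```

```bash
python3 - <<'E'
from h import *
p=np.load("g.npy"); 
R=frame(p,0,np.pi)
to(g2w(p,(-.3,-.1,.3)),R); to(g2w(p,(.005,-.15,.3)),R)
E
```

```text
t 19.7 pos [0.6296 0.0781 0.1067] F [ 1.2 -0.   0.9] gap 0.538
 shift [-1.3   -2.477 -4.65 ]
 turn [-0.0747  0.0737 -0.495 ] deg 91.1
 shift in target frame [ 2.465  0.111 -4.834]
t 19.7 pos [0.6296 0.0781 0.1067] F [ 1.2 -0.   0.9] gap 0.538
 shift [-8.587 -3.749 -2.415]
 turn [-0.0747  0.0737 -0.495 ] deg 91.1
 shift in target frame [ 3.715 -7.514 -4.834]
```

>>> {"op": "servo_tool", "data": {
  "increments": [
    [-1, [-0.2, 0, -0.9], [0, 0, 0]],
    [-1, [-0.25, 0, -0.9], [0, 0, 0]],
    [-1, [-0.25, 0, -0.9], [-0.0068, 0.0067, -0.045]],
    [-1, [0, 0, -0.9], [-0.0068, 0.0067, -0.045]],
    [-1, [0, 0, -0.6], [-0.0068, 0.0067, -0.045]],
    [-1, [0, 0, 0], [-0.0068, 0.0067, -0.045]],
    [-1, [0, 0, 0], [-0.0068, 0.0067, -0.045]],
    [-1, [0, 0, 0], [-0.0068, 0.0067, -0.045]],
    [-1, [0, 0, 0], [-0.0068, 0.0067, -0.045]],
    [-1, [0, 0, 0], [-0.0068, 0.0067, -0.045]]
  ]
}}

```text
time: 20.7
tool_pos: [0.6308, 0.0964, 0.2769]
tool_rot: [0.263, 0.964, -0.032, 0.03]
contact_force: [-0.0, -1.0, -0.1]
finger_gap: 0.005
grip_force: 0.0
```

```bash
python3 - <<'E'
from h import *
p=np.load("g.npy"); 
R=frame(p,0,np.pi)
to(g2w(p,(.005,-.16,.3)),R)
def wg(q): d=q[:2]-p[:2]; c,s=np.cos(p[2]),np.sin(p[2]); return np.round([c*d[0]+s*d[1],-s*d[0]+c*d[1]],4)
s=get_image("side");t=get_image("top");cv2.imwrite("pics/s10.png",s);cv2.imwrite("pics/t10.png",t)
print(wg(read_state()["tool_pos"]))
for x in (-.155,-.16):
    P=np.array([proj("side",g2w(p,(x+.058*np.cos(a),.058*np.sin(a),.067))) for a in np.linspace(0,2*np.pi,90)]); print(x,P[P[:,0].argmin()])
print(s[268:284:2,334:350].max(2))
c=np.array(proj("top",g2w(p,(-.155,0,.067)))); print("top bowl pred",c,"r px",np.abs(np.array(proj("top",g2w(p,(-.155,-.058,.067))))-c))
k=(t.max(2)<75).astype(np.uint8); x,y=c.round().astype(int); print(k[y-28:y+30:2,x-28:x+30:2])
E
```

```text
t 20.7 pos [0.6308 0.0964 0.2769] F [-0.  -1.  -0.1] gap 0.005
 shift [ 0.317 -8.905 -0.189]
 turn [-0.0197  0.0206 -0.1337] deg 24.6
 shift in target frame [ 3.943 -7.973 -0.578]
[-0.3124 -0.0018]
-0.155 [341.7099361  274.50753961]
-0.16 [340.45925391 273.66977731]
[[246 247 248 248 248 248 247 245 244 242 236 212 165 116  85  74]
 [246 246 245 246 247 247 248 248 244 223 167 111  82  73  72  66]
 [249 248 248 247 247 246 246 243 218 149  95  76  72  69  68  68]
 [249 249 248 248 248 247 246 240 197 121  79  71  70  69  66  70]
 [246 245 244 243 243 243 242 235 189 116  80  73  70  68  70  69]
 [243 240 240 240 241 242 243 238 212 145  94  80  73  72  69  68]
 [246 245 245 244 243 242 241 242 235 190 117  81  80  75  73  70]
 [247 247 247 247 246 247 246 244 239 209 138  89  76  76  80  78]]
top bowl pred [341.00726715 205.54468375] r px [ 1.97715921 20.39413229]
[[0 0 0 0 0 0 0 0 0 0 0 0 0 0 0 0 0 0 0 0 0 0 0 0 0 0 0 0 0]
 [0 0 0 0 0 0 0 0 0 0 0 0 0 0 0 0 0 0 0 0 0 0 0 0 0 0 0 0 0]
 [0 0 0 0 0 0 0 0 0 0 0 0 0 0 0 0 0 0 0 0 0 0 0 0 0 0 0 0 0]
 [0 0 0 0 0 0 0 0 0 0 0 0 0 0 0 0 0 0 0 
[... 846 characters left out ...]
1 1 1 1 1 1 1 1 1 0 1 0 0 1]
 [0 0 0 0 0 1 1 1 1 1 1 1 1 1 1 1 1 1 1 1 1 1 1 1 0 1 0 0 1]
 [0 0 0 0 0 0 1 1 1 1 1 1 1 1 1 1 1 1 1 1 1 1 1 0 0 1 0 0 1]
 [0 0 0 0 0 0 0 1 1 1 1 1 1 1 1 1 1 1 1 1 1 1 1 0 0 0 0 0 1]
 [0 0 0 0 0 0 0 0 1 1 1 1 1 1 1 1 1 1 1 1 1 0 0 0 0 0 0 0 1]
 [0 0 0 0 0 0 0 0 0 1 1 1 1 1 1 1 1 1 1 1 0 0 0 0 0 0 0 0 1]
 [0 0 0 0 0 0 0 0 0 0 0 1 1 1 1 1 1 0 0 0 0 0 0 0 0 0 0 0 0]
 [0 0 0 0 0 0 0 0 0 0 0 0 0 0 0 0 0 0 0 0 0 0 0 0 0 0 0 0 0]
 [0 0 0 0 0 0 0 0 0 0 0 0 0 0 0 0 0 0 0 0 0 0 0 0 0 0 0 0 0]
 [0 0 0 0 0 0 0 0 0 0 0 0 0 0 0 0 0 0 0 0 0 0 0 0 0 0 0 0 0]
 [0 0 0 0 0 0 0 0 0 0 0 0 0 0 0 0 0 0 0 0 0 0 0 0 0 0 0 0 0]
 [0 0 0 0 0 0 0 0 0 0 0 0 0 0 0 0 0 0 0 0 0 0 0 0 0 0 0 0 0]]
```

>>> {"op": "servo_tool", "data": {
  "increments": [
    [-1, [0, 0, -0.1], [-0.0066, 0.0069, -0.0446]],
    [-1, [0, 0, -0.2], [-0.0066, 0.0069, -0.0446]],
    [-1, [0, 0, -0.2], [-0.0066, 0.0069, -0.0446]],
    [-1, [0.4, -0.8, -0.1], [0, 0, 0]],
    [-1, [0.4, -0.8, 0], [0, 0, 0]],
    [-1, [0.4, -0.8, 0], [0, 0, 0]],
    [-1, [0.4, -0.8, 0], [0, 0, 0]],
    [-1, [0.4, -0.8, 0], [0, 0, 0]],
    [-1, [0.4, -0.8, 0], [0, 0, 0]],
    [-1, [0.4, -0.8, 0], [0, 0, 0]]
  ]
}}

```text
time: 21.8
tool_pos: [0.4918, -0.1137, 0.3006]
tool_rot: [0.062, 0.998, -0.001, 0.0]
contact_force: [0.5, -0.7, 0.1]
finger_gap: 0.007
grip_force: 0.0
```

```bash
python3 - <<'E'
from h import *
p=np.load("g.npy"); R=frame(p,0,np.pi)
to(g2w(p,(.005,-.128,.29)),R); to(g2w(p,(.005,-.128,.182)),R)
E
```

```text
t 21.8 pos [ 0.4918 -0.1137  0.3006] F [ 0.5 -0.7  0.1] gap 0.007
 shift [ 0.257 -2.363  0.268]
 turn [-0.0004  0.     -0.0036] deg 0.7
 shift in target frame [ 0.283 -2.361  0.265]
t 21.8 pos [ 0.4918 -0.1137  0.3006] F [ 0.5 -0.7  0.1] gap 0.007
 shift [ 0.257 -2.36   2.968]
 turn [-0.0004  0.     -0.0036] deg 0.7
 shift in target frame [ 0.283 -2.361  2.965]
```

>>> {"op": "servo_tool", "data": {
  "increments": [
    [-1, [0.1, -0.8, 0], [0, 0, -0.0036]],
    [-1, [0.1, -0.8, 0], [0, 0, 0]],
    [-1, [0.08, -0.7, 0], [0, 0, 0]],
    [-1, [0, -0.1, 0], [0, 0, 0]],
    [-1, [0, 0, 0], [0, 0, 0]],
    [-1, [0, 0, 0.3], [0, 0, 0]],
    [-1, [0, 0, 0.4], [0, 0, 0]],
    [-1, [0, 0, 0.3], [0, 0, 0]],
    [-1, [0, 0, 0], [0, 0, 0]],
    [-1, [0, 0, 0], [0, 0, 0]]
  ]
}}

```text
time: 22.8
tool_pos: [0.4706, -0.2075, 0.2603]
tool_rot: [0.054, 0.999, -0.0, -0.0]
contact_force: [0.3, -0.6, 0.9]
finger_gap: 0.004
grip_force: 0.0
```

```bash
python3 - <<'E'
from h import *
p=np.load("g.npy"); R=frame(p,0,np.pi)
to(g2w(p,(.005,-.127,.182)),R)
E
```

```text
t 22.8 pos [ 0.4706 -0.2075  0.2603] F [ 0.3 -0.6  0.9] gap 0.004
 shift [-0.005  0.03   1.958]
 turn [-0.0003 -0.0001  0.0014] deg 0.3
 shift in target frame [-0.004  0.028  1.958]
```

Position is right, about 11 mm behind the knob. Descending, then a slow approach.

>>> {"op": "servo_tool", "data": {
  "increments": [
    [-1, [0, 0, 0.4], [0, 0, 0.0014]],
    [-1, [0, 0, 0.5], [0, 0, 0]],
    [-1, [0, 0, 0.5], [0, 0, 0]],
    [-1, [0, 0, 0.4], [0, 0, 0]],
    [-1, [0, 0, 0.15], [0, 0, 0]],
    [-1, [0, 0, 0], [0, 0, 0]],
    [-1, [0, 0, 0], [0, 0, 0]],
    [-1, [0, 0.1, 0], [0, 0, 0]],
    [-1, [0, 0.1, 0], [0, 0, 0]],
    [-1, [0, 0, 0], [0, 0, 0]]
  ]
}}

```text
time: 23.8
tool_pos: [0.4716, -0.1992, 0.1827]
tool_rot: [0.056, 0.998, -0.0, 0.0]
contact_force: [0.1, 0.4, 0.8]
finger_gap: 0.007
grip_force: 0.0
```

```bash
python3 - <<'E'
from h import *
p=np.load("g.npy"); R=frame(p,0,np.pi)
to(g2w(p,(-.0265,-.125,.182)),R)
E
```

```text
t 23.8 pos [ 0.4716 -0.1992  0.1827] F [0.1 0.4 0.8] gap 0.007
 shift [-0.051  0.608  0.017]
 turn [-0.0002  0.0002  0.0002] deg 0.1
 shift in target frame [-0.051  0.608  0.017]
```

>>> {"op": "servo_tool", "data": {
  "increments": [
    [-1, [0, 0.1, 0], [0, 0, 0]],
    [-1, [-0.01, 0.12, 0], [0, 0, 0]],
    [-1, [-0.01, 0.12, 0], [0, 0, 0]],
    [-1, [-0.01, 0.12, 0], [0, 0, 0]],
    [-1, [-0.01, 0.1, 0], [0, 0, 0]],
    [-1, [-0.01, 0.05, 0], [0, 0, 0]],
    [-1, [0, 0.02, 0], [0, 0, 0]],
    [-1, [0, 0, 0], [0, 0, 0]],
    [-1, [0, 0, 0], [0, 0, 0]],
    [-1, [0, 0, 0], [0, 0, 0]]
  ]
}}

```text
time: 24.8
tool_pos: [0.4759, -0.1754, 0.1823]
tool_rot: [0.057, 0.998, -0.001, -0.0]
contact_force: [-3.1, -4.2, 0.4]
finger_gap: 0.003
grip_force: 2.3
```

>>> {"op": "servo_tool", "data": {
  "increments": [
    [-1, [0, 0.03, 0], [0, 0, 0]],
    [-1, [0, 0.03, 0], [0, 0, 0]],
    [-1, [0, 0.03, 0], [0, 0, 0]],
    [-1, [0, 0, 0], [0, 0, 0]],
    [-1, [0, 0, 0], [0, 0, 0]],
    [-1, [0, 0, 0], [0, 0, 0]],
    [-1, [0, 0, 0], [0, 0, 0]],
    [-1, [0, 0, 0], [0, 0, 0]],
    [-1, [0, 0, 0], [0, 0, 0]],
    [-1, [0, 0, 0], [0, 0, 0]]
  ]
}}

```text
time: 25.8
tool_pos: [0.4767, -0.1721, 0.1824]
tool_rot: [0.057, 0.998, -0.001, 0.0]
contact_force: [-2.4, -5.1, -0.6]
finger_gap: 0.002
grip_force: 2.9
```

```bash
python3 - <<'E'
from h import *
p=np.load("g.npy"); R=frame(p,0,np.pi)
to(g2w(p,(-.0265,-.125,.182)),R)
s=get_image("side")
for P in ((-.03,-.126,.195),(-.05,-.1222,.195)): print(proj("side",g2w(p,P)))
k=np.zeros(s.shape[:2],np.uint8); k[255:285,340:385]=(s[255:285,340:385].max(2)<50)*255
for c in cv2.findContours(k,cv2.RETR_EXTERNAL,cv2.CHAIN_APPROX_NONE)[0]:
    M=cv2.moments(c)
    if M["m00"]>12: print(M["m10"]/M["m00"],M["m01"]/M["m00"],M["m00"])
E
```

```text
t 25.8 pos [ 0.4767 -0.1721  0.1824] F [-2.4 -5.1 -0.6] gap 0.002
 shift [-0.002 -0.079  0.011]
 turn [-0.0005  0.0003 -0.0002] deg 0.1
 shift in target frame [-0.002 -0.079  0.011]
(np.float64(360.86154557521945), np.float64(268.9157877336187))
(np.float64(356.11484419802974), np.float64(264.4819115684164))
```

>>> {"op": "servo_tool", "data": {
  "increments": [
    [-1, [0, 0.03, 0], [0, 0, 0]],
    [-1, [0, 0.03, 0], [0, 0, 0]],
    [-1, [0, 0.03, 0], [0, 0, 0]],
    [-1, [0, 0, 0], [0, 0, 0]],
    [-1, [0, 0, 0], [0, 0, 0]],
    [-1, [0, 0, 0], [0, 0, 0]],
    [-1, [0, 0, 0], [0, 0, 0]],
    [-1, [0, 0, 0], [0, 0, 0]],
    [-1, [0, 0, 0], [0, 0, 0]],
    [-1, [0, 0, 0], [0, 0, 0]]
  ]
}}

```text
time: 26.85
tool_pos: [0.477, -0.1707, 0.1827]
tool_rot: [0.058, 0.998, -0.002, 0.001]
contact_force: [-1.8, -17.9, -0.4]
finger_gap: 0.007
grip_force: 9.2
```

>>> {"op": "servo_tool", "data": {
  "increments": [
    [-1, [0, 0, 0], [0, 0, 0]],
    [-1, [0, 0, 0], [0, 0, 0]],
    [-1, [0, 0, 0], [0, 0, 0]],
    [-1, [0, 0, 0], [0, 0, 0]],
    [-1, [0, 0, 0], [0, 0, 0]],
    [-1, [0, 0, 0], [0, 0, 0]],
    [-1, [0, 0, 0], [0, 0, 0]],
    [-1, [0, 0, 0], [0, 0, 0]],
    [-1, [0, 0, 0], [0, 0, 0]],
    [-1, [0, 0, 0], [0, 0, 0]]
  ]
}}

```text
time: 27.85
tool_pos: [0.477, -0.1707, 0.1828]
tool_rot: [0.058, 0.998, -0.002, 0.001]
contact_force: [-1.8, -18.6, 0.0]
finger_gap: 0.006
grip_force: 9.2
```

>>> {"op": "servo_tool", "data": {
  "increments": [
    [-1, [0, 0, 0], [0, 0, 0]],
    [-1, [0, 0, 0], [0, 0, 0]],
    [-1, [0, 0, 0], [0, 0, 0]],
    [-1, [0, 0, 0], [0, 0, 0]],
    [-1, [0, 0, 0], [0, 0, 0]],
    [-1, [0, 0, 0], [0, 0, 0]],
    [-1, [0, 0, 0], [0, 0, 0]],
    [-1, [0, 0, 0], [0, 0, 0]],
    [-1, [0, 0, 0], [0, 0, 0]],
    [-1, [0, 0, 0], [0, 0, 0]]
  ]
}}

```text
time: 28.85
tool_pos: [0.477, -0.1707, 0.1827]
tool_rot: [0.058, 0.998, -0.002, 0.001]
contact_force: [-1.8, -19.3, -0.1]
finger_gap: 0.004
grip_force: 9.2
```

>>> {"op": "servo_tool", "data": {
  "increments": [
    [-1, [0, 0, 0], [0, 0, 0]],
    [-1, [0, 0, 0], [0, 0, 0]],
    [-1, [0, 0, 0], [0, 0, 0]],
    [-1, [0, 0, 0], [0, 0, 0]],
    [-1, [0, 0, 0], [0, 0, 0]],
    [-1, [0, 0, 0], [0, 0, 0]],
    [-1, [0, 0, 0], [0, 0, 0]],
    [-1, [0, -0.1, 0], [0, 0, 0]],
    [-1, [0, -0.1, 0], [0, 0, 0]],
    [-1, [0, -0.15, 0], [0, 0, 0]]
  ]
}}

```text
time: 29.85
tool_pos: [0.4753, -0.182, 0.1823]
tool_rot: [0.057, 0.998, -0.0, -0.0]
contact_force: [-1.8, -2.8, -0.1]
finger_gap: 0.003
grip_force: 1.1
```

>>> {"op": "servo_tool", "data": {
  "increments": [
    [-1, [0, -0.2, 0], [0, 0, 0]],
    [-1, [0, -0.2, 0], [0, 0, 0]],
    [-1, [0, -0.2, 0], [0, 0, 0]],
    [-1, [0, -0.2, 0], [0, 0, 0]],
    [-1, [0, 0, 0], [0, 0, 0]],
    [-1, [0, 0, -0.5], [0, 0, 0]],
    [-1, [0, 0, -0.9], [0, 0, 0]],
    [-1, [0, 0, -0.9], [0, 0, 0]],
    [-1, [0.3, 0, -0.7], [0, 0, 0]],
    [-1, [0, 0, 0], [0, 0, 0]]
  ]
}}

```text
time: 30.85
tool_pos: [0.4603, -0.2128, 0.3058]
tool_rot: [0.057, 0.998, -0.001, 0.003]
contact_force: [0.6, -0.8, -0.2]
finger_gap: 0.007
grip_force: 0.0
```

```bash
python3 - <<'E'
from h import *
p=np.load("g.npy"); t=get_image("top"); s=get_image("side"); a=cv2.imread("pics/t10.png"); b=cv2.imread("pics/side0.png")
def kn(im,x0,y0,x1,y1,th):
    k=(im[y0:y1,x0:x1].max(2)<th).astype(np.uint8); M=cv2.moments(k,True); return M["m10"]/max(M["m00"],1)+x0,M["m01"]/max(M["m00"],1)+y0,M["m00"]
print("top knob",kn(cv2.imread("pics/top0.png"),380,244,397,257,50),kn(t,380,244,397,257,50))
print("side knob",kn(b,352,260,369,277,70),kn(s,352,260,369,277,70))
print("bowl region diff (side)",np.abs(s.astype(int)-cv2.imread("pics/s10.png"))[262:300,338:365].max(2).mean())
print("bowl region diff (top)",np.abs(t.astype(int)-a)[190:228,318:362].max(2).mean())
h=cv2.cvtColor(t,cv2.COLOR_BGR2HSV); r=(h[...,1]>170)&((h[...,0]<6)|(h[...,0]>174))&(h[...,2]>90); ys,xs=np.nonzero(r[175:215,360:410]); print("red",len(xs),xs.min()+360 if len(xs) else None, proj("top",g2w(p,(-.071,0,.272))))
print(read_state()["contact_force"])
E
```

```text
top knob (387.90909090909093, 249.36363636363637, 44.0) (389.95862068965516, 249.53793103448277, 145.0)
side knob (361.25, 269.6, 20.0) (359.0980392156863, 272.078431372549, 51.0)
bowl region diff (side) 3.3518518518518516
bowl region diff (top) 7.5125598086124405
red 136 380 (np.float64(380.382753632783), np.float64(192.13969073121916))
[-0.18993092 -0.23328201 -1.07667079]
```

```bash
python3 -c "
from cell import *
print(sign_off())"
```

```text
the job is handed in; nothing more can be done
None
```

I shut the gate, centred the bowl under the spout, held the stick at its spout-end stop for over two seconds, let it go and handed the job in at about 31 s. The gate and bowl checked out in the last camera images, but the arm hid the knob, so I did not see the stick back at centre.

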